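# Slide a rock specimen under the magnifier lamp and switch it on

## Task

Slide the specimen board that carries the round, disc-shaped stone across the desk, without lifting it, until it lies squarely and wholly on the dark mat under the magnifier lamp; let go of it there. Then throw the lamp's toggle switch fully over to its far side. Leave the other specimen board, the bottle, the case and the cup where they are.

Things in the scene. Friction and masses are not known exactly. Their poses are not given: they have to be found in the camera images.
- disc_board: Board to be moved, loose, 0.25 to 0.5 kg: plywood slab 120 (x) by 90 (y) by 10 mm lying flat, with a grey stone disc (70 mm diameter, 21 mm high, centred 18 mm to +x of the slab's centre) and an upright plywood grip block fixed on it. Origin: centre of the underside; z up; the grip end (-x) starts towards the robot, within 0.3 rad.
- disc_board_grip (a point): Point inside the disc board's upright grip block, 44 mm to -x of the board's centre and 45 mm above its underside; axes as the board's. The block is 24 (x) by 18 (y) mm; its top stands 61 mm above the desk.
- bar_board: The other specimen board, loose, same slab and grip block, but with a rectangular stone bar (36 by 72 mm, 22 mm high) instead of the disc. Stays where it is. Origin and axes as for the disc board; either of the two may lie on the left.
- mat (a point): Centre of the dark rubber mat, flat on the desk (under 1 mm thick, it makes no step): 140 (x) by 110 (y) mm, so the board has 10 mm to spare all round when square on it. x points away from the robot, y to the left, z up; turned up to about 9 degrees.
- lamp: Magnifier lamp, fixed; origin and axes are those of the mat. Its steel post (18 mm thick, 295 mm high, foot 110 mm in diameter, 18 mm high) stands at x = 100, y = 150 mm from the mat's centre, with an arm from near its top to the hood.
- switch (a joint): Lamp toggle switch, in rad: 0 leans 0.5 rad towards the robot (-x of the lamp; off), 1.0 leans 0.5 rad away (+x; on). Lever 70 mm long; its pivot, 22 mm above the desk, is at x = 15, y = -170 mm from the mat's centre, over a grey block 70 by 50 by 25 mm high. Light friction, stays where left; starts at 0 to 0.15.
- switch_tip (a point): Centre of the black 26 mm ball at the end of the switch lever (about 83 mm above the desk at the start, 92 mm when upright).
- bottle: Clear water bottle with white cap, loose, standing, 64 mm in diameter, 200 mm high. Origin: centre of its underside. Bystander.
- case: Grey instrument case, loose, 160 by 65 by 40 mm. Origin: centre of its underside. Bystander.
- cup: White ceramic cup, loose, empty, standing, 84 mm in diameter at the rim, 100 mm high. Origin: centre of its underside. Bystander.
- hood (a point): Centre of the underside of the lamp's round white hood (clear lens), 160 mm in diameter, 230 to 266 mm above the desk, centred over the mat. With the board on the mat an upright gripper cannot stand over the grip block: lean the tool back towards the robot by some 30 to 45 degrees.
There are look-alikes about, which are no part of the job. Leave any green look-alike of the disc_board alone.

How it is judged:
On the way, in this order (a step that is already met when the one before it is completed fails the run):
1. the disc board lies wholly on the mat, square to it, and is let go (x of disc_board in the frame of mat between -0.011 and 0.011 m and y of disc_board in the frame of mat between -0.011 and 0.011 m and angle between the x axis of disc_board and the x axis of mat, either way round below 0.14 rad and height (world z) of disc_board below 0.004 m and angle between disc_board's own z axis and vertical below 0.05 rad and contact force between the fingers and disc_board below 0.05 N and linear speed of disc_board below 0.01 m/s), for 0.2 s.
2. then the switch is thrown fully over (value of joint switch above 0.85 rad), for 0.1 s.
At the end, for the whole second after the job is handed in: The disc board rests flat on the mat, its centre within 11 mm of the mat's centre along both mat axes and turned less than 0.14 rad from it; the switch reads over 0.85 rad; the other board, bottle, case and cup are within 20 mm of where they began (x of disc_board in the frame of mat between -0.011 and 0.011 m and y of disc_board in the frame of mat between -0.011 and 0.011 m and angle between the x axis of disc_board and the x axis of mat, either way round below 0.14 rad and height (world z) of disc_board below 0.004 m and angle between disc_board's own z axis and vertical below 0.05 rad and linear speed of disc_board below 0.01 m/s and value of joint switch above 0.85 rad and distance of each of bar_board, bottle, case, cup from where it was at the start of the episode below 0.02 m); the robot touches nothing.
It fails at once if the disc board is lifted off the desk (over 12 mm) or tipped (over 0.2 rad) (height (world z) of disc_board above 0.012 m or angle between disc_board's own z axis and vertical above 0.2 rad).
It fails at once if a bystander is shoved more than 40 mm or upset (distance of any of bar_board, bottle, case, cup from where it was at the start of the episode above 0.04 m or angle between any of bar_board, bottle, case, cup's own z axis and vertical above 0.4 rad).
It also fails if it takes over 64 s, if anything falls off the work surface, if the arm or the gripper's body presses on something with over 40 N, if the wrist force passes 120 N, or if a joint passes its speed limit or range.

## Robot

A 6-joint arm with a two-finger parallel gripper is mounted at the origin on the work surface. World frame = base frame: x ahead of the robot, y to its left, z up, the work surface at z = 0. Lengths are in m, angles in rad, forces in N, time in s.
With the tool pointing down it reaches from about 0.35 to 0.85 m from the base axis. Payload 8.1 kg.
Tool frame: the origin (TCP) lies on the mounting face of the last link; the fingertips stand 186 mm ahead of it and the grasp point (between the pads) lies 167 mm ahead of it; y points along the fingers, x is the direction in which the jaws open and shut, and the axes are right-handed (so a half turn about y gives the same grasp; the last joint's range is limited). The gripper opens to 93 mm and grips with 3 to 60 N. Pads are 15 mm wide; open, the fingers measure 128 mm over their backs; the gripper's body (75 mm by 188 mm) begins 65 mm behind the grasp point.
Start: joints at [1.171, 0.13, 1.488, -0, 1.523, -0.085], TCP at [0.186, 0.571, 0.405] pointing down, gripper open.
Joint ranges: [-2.96, 2.96], [-0.89, 2.26], [0.02, 2.5], [-1.34, 4.48], [0, 2.73], [-2.66, 2.66]. Speed limits (rad/s): [2.39, 2.39, 2.79, 3.14, 3.14, 3.14].

## Interface

Orientations are given as a rotation vector (axis times angle).
In Python, from plant import robot, imaging gives the robot as it stands.
- The arm moves only by the shell command python3 -m inch 'ROWS' [OPENING] [FORCE]. ROWS is JSON, a list of rows, each an object of numbers: "x", "y", "z": the shift along the tool's x, y, z in mm; "twist": the turn about the tool's y in rad. In form: [{"x": .., "y": .., "z": .., "twist": ..}, ...]. A call has 1 to 12 rows; each row shifts and turns the commanded pose from where the row before left it, along the tool's axes as they then stand; what a row does not reach is not made up. A row lasts 1/10 s, in which the tool goes at most 50 mm and 8.59 degrees, less where a joint would pass 70% of its speed; a pose out of reach is approached as far as the arm can. A call with a gripper value outside its range is refused whole. OPENING is the gripper command: -1 is shut, 1 is fully open, values between are in proportion, set as the call begins (- or left out, the last holds). The fingers move at their own pace and stop on an object; FORCE is the grip in N (left out, the last holds). Time passes only in rows, so rows that do not move let the fingers close. It gives the time, the measured TCP pose, the force and the opening at its end, in the units of the state.
- robot.read_state(): the state, without advancing time (a new reading comes with each control period).
- imaging.read_camera(name): name is "scene" or "side" or "wrist"; returns a dict with "color" (420x560x3 uint8, red, green, blue), "depth" (420x560 float32, m along the optical axis (not along the pixel's ray), 0 where there is no reading), "fx", "fy", "cx", "cy" (pixels), "rvec" (rotation vector, rad) and "tvec" (3), from world to camera coordinates, as OpenCV has them; the wrist camera has in their place "tool_from_camera" (4x4, takes a point from camera to tool coordinates, whose origin is the TCP and whose axes are the tool frame's). Camera axes: x right, y down, z forward; pixel columns grow to the right and rows downward; lengths in m; the calibration is good to about 2 mm. A picture is of the moment at which its call begins: read the wrist's pose just before it.
- robot.close_job(): hands the job in, once; it reports no verdict.
The state is a dict: "t": time; "q": joint angles; "dq": joint speeds; "joint_torque": joint torques, N m; "tool_pos": TCP position; "orientation": TCP orientation; "force": force on the tool from outside, world axes, zero at the start; "wrist_torque": the same for the moment, N m; "opening": finger opening in m.
Only numpy, scipy, OpenCV 4.12 (cv2) and the standard library are available. Lean on these libraries where they do the work, as an engineer would, in place of code of your own. Each camera call takes 0.05 s, during which the arm holds its last target.

## Working session

There is one attempt and no reset: what is moved stays moved. The work goes in short steps, Python scripts to look and compute and a shell command to move; the robot and the scene stay as the last step left them, time stands still between calls to the robot, and variables do not carry over. Pictures are saved under pics/ and viewed, and the job is handed in when it is done.

```bash
ls; mkdir -p pics
python3 - <<'E'
from plant import robot, imaging
import cv2, numpy as np
s=robot.read_state(); print(s)
for n in ["scene","side","wrist"]:
    c=imaging.read_camera(n); cv2.imwrite(f"pics/{n}0.png",c["color"][:,:,::-1])
    np.savez(f"pics/{n}0.npz",**c)
    print(n,{k:np.round(v,3).tolist() for k,v in c.items() if k not in("color","depth")})
E
```

```text
pics
{'t': 0.0, 'q': array([ 1.17057672e+00,  1.31124998e-01,  1.48932238e+00,  7.12007539e-06,
        1.52301838e+00, -8.53940800e-02]), 'dq': array([-0.00056358,  0.00026712, -0.00013472,  0.00104005, -0.00033931,
        0.00034726]), 'joint_torque': array([-4.72537329e-05, -5.59850371e+01, -4.91758204e+01,  7.65574817e-02,
        3.57308064e-02, -1.11996906e-04]), 'tool_pos': array([0.18566727, 0.57028904, 0.40368508]), 'orientation': array([-1.34283278, -0.97302966,  0.97569603]), 'force': array([-0.67145272,  0.0828614 , -0.396022  ]), 'wrist_torque': array([-0.00959782, -0.00570531, -0.03386735]), 'opening': 0.09281748372911508}
scene {'fx': 484.546, 'fy': 484.546, 'cx': 266.785, 'cy': 206.842, 'rvec': [1.289, 2.412, -0.769], 'tvec': [0.276, -0.236, 1.83]}
side {'fx': 405.597, 'fy': 405.597, 'cx': 276.355, 'cy': 211.874, 'rvec': [2.073, -0.277, 0.161], 'tvec': [-0.473, 0.199, 1.063]}
wrist {'fx': 317.29, 'fy': 317.29, 'cx': 278.207, 'cy': 209.441, 'tool_from_camera': [[1.0, 0.0, -0.0, -0.0], [0.0, -0.283, 0.959, 0.02], [0.0, -0.959, -0.283, 0.078], [0.0, 0.0, 0.0, 1.0]]}
```

View images.

View pics/scene0.png

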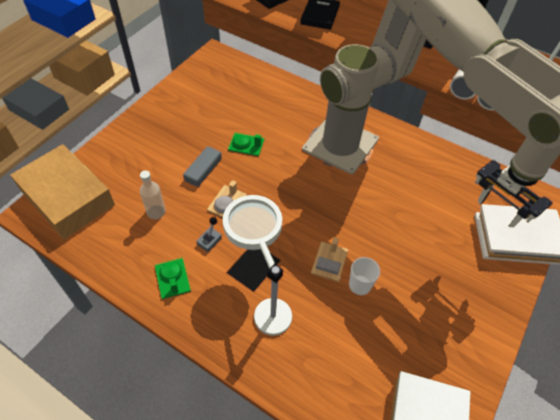

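View pics/side0.png

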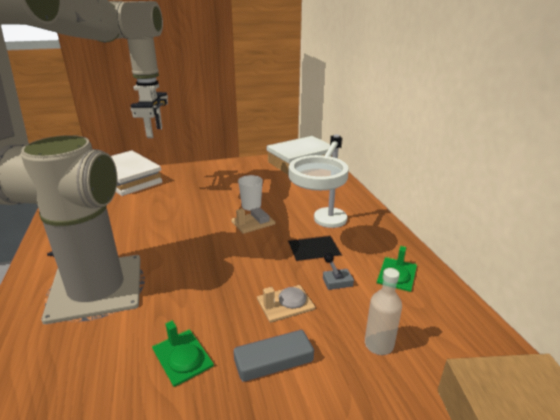

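View pics/wrist0.png

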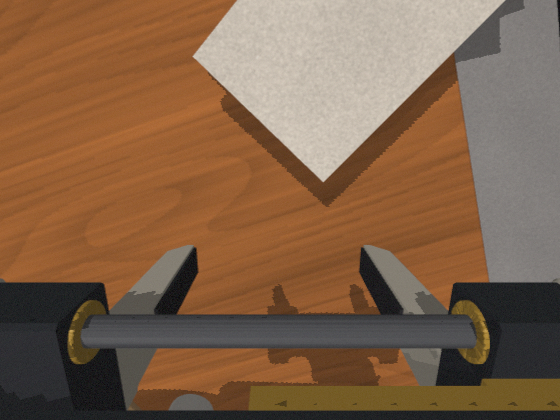

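The disc stone on plywood is at scene (226,203) / side (287,300). Look-alikes: the bar board at scene (330,262) / side (255,217), and green copies at scene (246,145) and (172,278) / side (183,355) and (398,272). The mat is at scene (254,267) / side (315,248), and the switch at scene (209,237) / side (338,275). Next, a close crop to check the choice, plus a top-down view from the depth images.

```bash
cat > h.py <<'E'
import numpy as np, cv2
from scipy.spatial.transform import Rotation as R
def cloud(c,pose=None):
    d=c["depth"];h,w=d.shape
    u,v=np.meshgrid(np.arange(w),np.arange(h))
    P=np.stack([(u-c["cx"])/c["fx"]*d,(v-c["cy"])/c["fy"]*d,d],-1)
    if "rvec" in c:
        Rm=R.from_rotvec(np.array(c["rvec"])).as_matrix(); W=(P-np.array(c["tvec"]))@Rm
    else:
        T=np.array(c["tool_from_camera"]); p,o=pose
        W=(P@T[:3,:3].T+T[:3,3])@R.from_rotvec(o).as_matrix().T+p
    W[d<=0]=np.nan
    return W
def load(n):
    z=np.load(n); return {k:(z[k] if z[k].ndim else float(z[k])) for k in z}
def ortho(Ws,Cs,x0,x1,y0,y1,res=0.001,zmax=0.3,zmin=-0.02):
    # image: up = +x, left=+y
    H=int((x1-x0)/res);Wd=int((y1-y0)/res)
    im=np.zeros((H,Wd,3),np.uint8);hz=np.full((H,Wd),np.nan)
    for W,C in zip(Ws,Cs):
        m=np.isfinite(W[...,2])&(W[...,2]<zmax)&(W[...,2]>zmin)
        p=W[m];c=C[m];r=((x1-p[:,0])/res).astype(int);q=((y1-p[:,1])/res).astype(int)
        k=(r>=0)&(r<H)&(q>=0)&(q<Wd);p,c,r,q=p[k],c[k],r[k],q[k]
        o=np.argsort(p[:,2]);
        for a in (0,1):
            for b in (0,1):
                rr=np.minimum(r[o]+a,H-1);qq=np.minimum(q[o]+b,Wd-1)
                im[rr,qq]=c[o];hz[rr,qq]=p[o,2]
    return im,hz
E
python3 - <<'E'
from h import *
a=load("pics/side0.npz");b=load("pics/scene0.npz")
crop=a["color"][200:380,150:430,::-1];cv2.imwrite("pics/crop1.png",cv2.resize(crop,None,fx=2.8,fy=2.8,interpolation=cv2.INTER_CUBIC))
for n,c in (("side",a),("scene",b)):
    W=cloud(c); im,hz=ortho([W],[c["color"]],0.2,0.9,-0.45,0.35,0.001)
    # fill holes
    im2=cv2.dilate(im,np.ones((3,3))); im[im.sum(-1)==0]=im2[im.sum(-1)==0]
    cv2.imwrite(f"pics/ortho_{n}.png",cv2.resize(im[:,:,::-1],None,fx=.85,fy=.85))
px={"side":[(287,312,'board'),(293,297,'disc'),(315,248,'mat'),(338,282,'swblock'),(329,258,'ball'),(268,295,'grip'),(330,217,'foot'),(270,355,'case'),(380,320,'bottle'),(250,190,'cup')],"scene":[(226,203,'disc'),(254,268,'mat'),(213,220,'ball'),(234,185,'grip')]}
for n,c in (("side",a),("scene",b)):
    W=cloud(c)
    for u,v,l in px[n]: print(n,l,W[v,u].round(3))
E
```

```text
side board [ 0.455 -0.228  0.01 ]
side disc [ 0.477 -0.202  0.03 ]
side mat [0.616 0.019 0.001]
side swblock [ 0.608 -0.172  0.024]
side ball [ 0.585 -0.156  0.093]
side grip [ 0.414 -0.204  0.052]
side foot [0.714 0.149 0.021]
side case [ 0.377 -0.369  0.042]
side bottle [ 0.603 -0.389  0.099]
side cup [0.477 0.291 0.083]
scene disc [ 0.482 -0.175  0.037]
scene mat [0.619 0.031 0.007]
scene ball [ 0.591 -0.141  0.097]
scene grip [ 0.416 -0.189  0.055]
```

View pics/crop1.png

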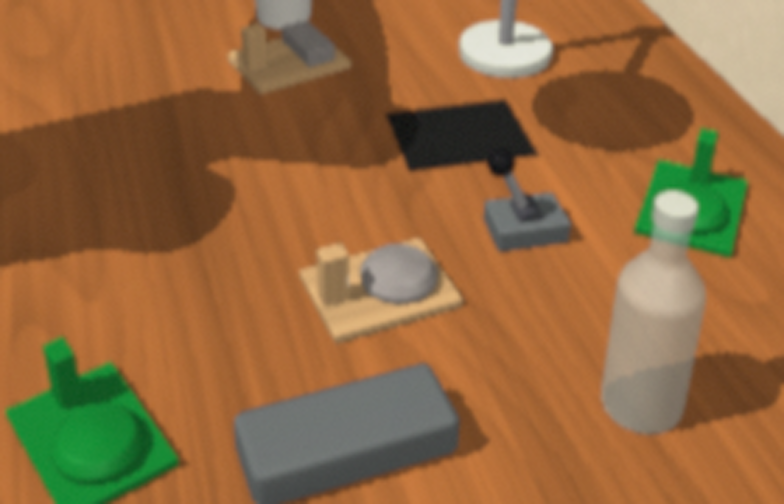

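View pics/ortho_side.png

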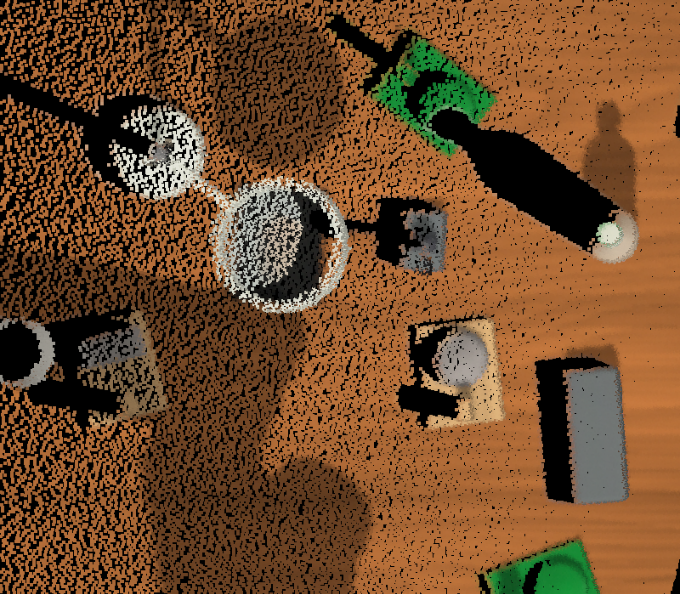

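View pics/ortho_scene.png

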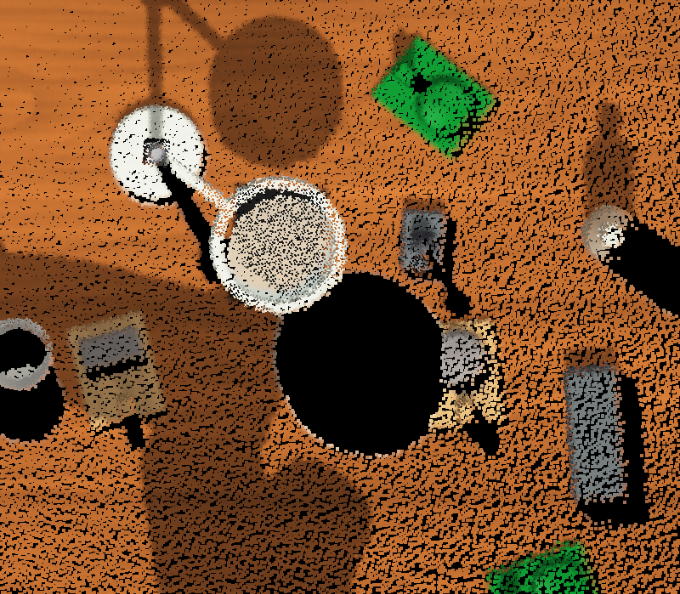

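```bash
cat >> h.py <<'E'
def plane_xy(c,uv,z,pose=None):
    uv=np.atleast_2d(np.array(uv,float))
    r=np.stack([(uv[:,0]-c["cx"])/c["fx"],(uv[:,1]-c["cy"])/c["fy"],np.ones(len(uv))],-1)
    if "rvec" in c:
        Rm=R.from_rotvec(np.array(c["rvec"])).as_matrix(); o=-Rm.T@np.array(c["tvec"]); d=r@Rm
    else:
        T=np.array(c["tool_from_camera"]);Q=R.from_rotvec(pose[1]).as_matrix()
        o=Q@T[:3,3]+pose[0]; d=r@(Q@T[:3,:3]).T
    return (o+d*((z-o[2])/d[:,2])[:,None])[:,:2]
def project(c,P,pose=None):
    P=np.atleast_2d(P)
    if "rvec" in c: p=R.from_rotvec(np.array(c["rvec"])).apply(P)+np.array(c["tvec"])
    else:
        T=np.array(c["tool_from_camera"]);Q=R.from_rotvec(pose[1]).as_matrix()
        t=(P-pose[0])@Q; p=(t-T[:3,3])@T[:3,:3]
    return np.stack([c["fx"]*p[:,0]/p[:,2]+c["cx"],c["fy"]*p[:,1]/p[:,2]+c["cy"]],-1)
E
python3 - <<'E'
from h import *
a=load("pics/side0.npz");b=load("pics/scene0.npz")
print("tool axes\n",R.from_rotvec([-1.34283278,-0.97302966,0.97569603]).as_matrix().round(3))
for n,c,roi in (("side",a,(285,230,345,262)),):
    im=c["color"].astype(int); m=np.zeros(im.shape[:2],np.uint8)
    x0,y0,x1,y1=roi; m[y0:y1,x0:x1]=(im[y0:y1,x0:x1].max(-1)<45)*255
    cs,_=cv2.findContours(m,cv2.RETR_EXTERNAL,cv2.CHAIN_APPROX_NONE); k=max(cs,key=cv2.contourArea)[:,0]
    w=plane_xy(c,k,0.001); r=cv2.minAreaRect((w*1000).astype(np.float32)); print(n,"mat",r)
    print(cv2.boxPoints(r).round(0).tolist())
W=cloud(a)
# wrist link geometry
m=(W[...,2]>0.3)&(W[...,2]<0.75)&(np.hypot(W[...,0]-.186,W[...,1]-.57)<.2)
p=W[m]
for z in np.arange(.3,.75,.03):
    q=p[(p[:,2]>=z)&(p[:,2]<z+.03)]
    if len(q)>5: print(round(z,2),len(q),q[:,:2].min(0).round(3),q[:,:2].max(0).round(3))
# hood
m=(W[...,2]>0.225)&(W[...,2]<0.275)&(np.hypot(W[...,0]-.62,W[...,1]-.03)<.12); p=W[m];print("hood",p.min(0).round(3),p.max(0).round(3))
# board slab
col=a["color"].astype(int)
m=(W[...,2]>0.006)&(W[...,2]<0.014)&(abs(W[...,0]-.46)<.1)&(abs(W[...,1]+.2)<.09)
r=cv2.minAreaRect((W[m][:,:2]*1000).astype(np.float32)); print("slab",r,m.sum())
m=(W[...,2]>0.055)&(W[...,2]<0.066)&(abs(W[...,0]-.42)<.05)&(abs(W[...,1]+.2)<.05); print("grip top",W[m].mean(0),m.sum(),W[m].min(0),W[m].max(0))
m=(W[...,2]>0.024)&(W[...,2]<0.034)&(abs(W[...,0]-.48)<.05)&(abs(W[...,1]+.2)<.06); r=cv2.minEnclosingCircle((W[m][:,:2]*1000).astype(np.float32));print("disc",r)
E
```

```text
tool axes
 [[ 0.31  -0.001 -0.951]
 [ 0.951 -0.002  0.31 ]
 [-0.002 -1.     0.   ]]
side mat ((611.028564453125, 10.768836975097656), (122.7018814086914, 135.12332153320312), 83.76715087890625)
[[537.0, -43.0], [672.0, -58.0], [685.0, 64.0], [551.0, 79.0]]
0.3 274 [0.126 0.471] [0.246 0.641]
0.33 341 [0.126 0.47 ] [0.247 0.654]
0.36 166 [0.142 0.518] [0.221 0.58 ]
0.39 210 [0.144 0.519] [0.223 0.579]
0.42 243 [0.145 0.523] [0.229 0.576]
0.45 246 [0.146 0.525] [0.227 0.567]
0.48 253 [0.146 0.525] [0.227 0.568]
0.51 261 [0.146 0.522] [0.227 0.571]
0.54 220 [0.135 0.372] [0.26  0.585]
0.57 372 [0.169 0.372] [0.264 0.592]
0.6 375 [0.169 0.371] [0.263 0.592]
0.63 266 [0.122 0.371] [0.256 0.6  ]
hood [ 0.534 -0.061  0.232] [0.695 0.121 0.275]
slab ((461.372314453125, -190.48184204101562), (120.9621353149414, 93.1141586303711), 7.015072822570801) 653
grip top [ 0.41684299 -0.1982705   0.06050078] 75 [ 0.40512255 -0.20611821  0.05522363] [ 0.42986469 -0.18680718  0.06588766]
disc ((479.15045166015625, -190.49658203125), 32.02366256713867)
```

Disc board: yaw about 7°, grip top at (0.417, -0.198, 0.061), disc at (0.479, -0.190, 0.030). Grip to disc measures 62 mm, which is the distance the given sizes require. This is the plywood disc board. The moves can't tilt the tool, so I plan two stages:
1. Drag the board by its grip until it is just outside the hood.
2. Push it in from behind with the outside of the open forward finger.

First I go via a viewpoint.

```bash
python3 -m inch '[{"twist":-0.145},{"twist":-0.145},{"twist":-0.145}]' 1 20; python3 -m inch '[{"x":-48,"z":-12},{"x":-48,"z":-12},{"x":-48,"z":-12},{"x":-48,"z":-12},{"x":-48,"z":-12},{"x":-48,"z":-12},{"x":-48,"z":-12},{"x":-48,"z":-12},{"x":-48,"z":-12},{"x":-48,"z":-12},{"x":-48,"z":-12},{"x":0}]'
cat > look.py <<'E'
import sys,pickle
from plant import robot, imaging
from h import *
tag=sys.argv[1]
for n in sys.argv[2:]:
    s=robot.read_state(); c=imaging.read_camera(n)
    c["pp"]=s["tool_pos"];c["oo"]=s["orientation"]
    np.savez(f"pics/{n}_{tag}.npz",**c); cv2.imwrite(f"pics/{n}_{tag}.png",c["color"][:,:,::-1])
Q=R.from_rotvec(s["orientation"]).as_matrix()
print("t",round(s["t"],2),"pos",s["tool_pos"].round(4),"theta",np.degrees(np.arctan2(Q[1,0],Q[0,0])).round(2),"y",Q[:,1].round(4),"q",s["q"].round(2),"F",s["force"].round(1),"open",round(s["opening"],4))
E
python3 look.py 1 wrist
```

```text
t 0.15 pos [0.1857 0.5704 0.4039] theta 71.96 y [-6.0e-04 -1.3e-03 -1.0e+00] q [ 1.17  0.13  1.49  0.    1.52 -0.09] F [-0.9 -0.2  0.6] open 0.0932$[0]: bad value
$[0]: bad value
```

View pics/wrist_1.png

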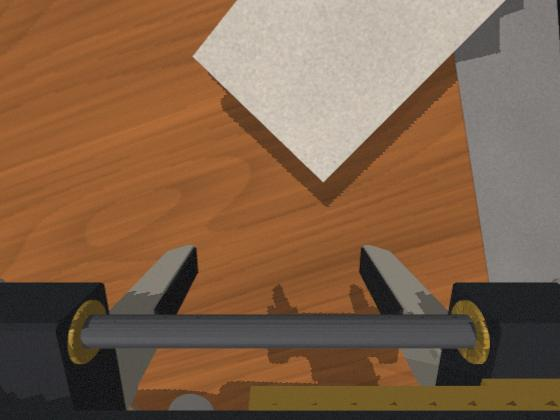

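```bash
python3 -m inch '[{"x":0,"y":0,"z":0,"twist":-0.145},{"x":0,"y":0,"z":0,"twist":-0.145},{"x":0,"y":0,"z":0,"twist":-0.145}]' 1 20; python3 look.py 1 wrist
```

```text
t: 0.5
tool_pos: [0.1857, 0.5705, 0.4044]
orientation: [-1.147, -1.301, 1.302]
force: [-1.2, 0.5, 0.5]
opening: 0.0929
t 0.5 pos [0.1857 0.5705 0.4044] theta 97.23 y [-3.e-04 -5.e-04 -1.e+00] q [ 1.17  0.13  1.49  0.    1.52 -0.53] F [-1.2  0.5  0.5] open 0.0929
```

```bash
python3 -m inch '[{"x":-48,"y":0,"z":-12,"twist":0},{"x":-48,"y":0,"z":-12,"twist":0},{"x":-48,"y":0,"z":-12,"twist":0},{"x":-48,"y":0,"z":-12,"twist":0},{"x":-48,"y":0,"z":-12,"twist":0},{"x":-48,"y":0,"z":-12,"twist":0},{"x":-48,"y":0,"z":-12,"twist":0},{"x":-48,"y":0,"z":-12,"twist":0},{"x":-48,"y":0,"z":-12,"twist":0},{"x":-48,"y":0,"z":-12,"twist":0},{"x":-48,"y":0,"z":-12,"twist":0},{"x":0,"y":0,"z":0,"twist":0}]'; python3 look.py 2 wrist
```

```text
t: 1.75
tool_pos: [0.3813, 0.0569, 0.4048]
orientation: [-1.158, -1.288, 1.29]
force: [0.2, 0.5, -0.3]
opening: 0.0934
t 1.75 pos [0.3813 0.0569 0.4048] theta 96.21 y [ 8.e-04 -2.e-03 -1.e+00] q [ 0.02 -0.49  2.03 -0.    1.59 -1.66] F [ 0.2  0.5 -0.3] open 0.0934
```

View pics/wrist_2.png

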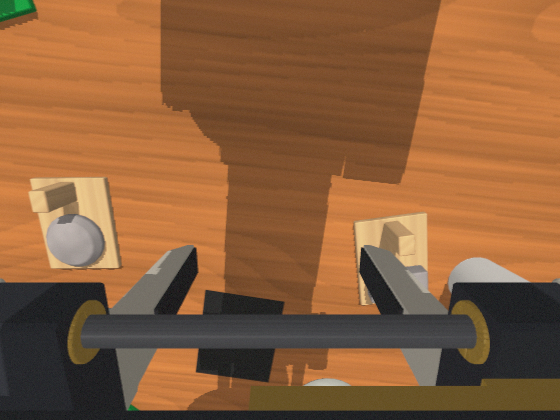

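Wrist view: mat at about (240,335) with corners near (205,291), (284,300), (270,381) and (196,374). Disc board at (75,223), bar board at (395,260). Next I measure both more finely.

Run:
```python
from h import *
c=load("pics/wrist_2.npz");po=(c["pp"],c["oo"])
im=c["color"]
cv2.imwrite("pics/crop2.png",cv2.resize(im[280:395,180:300,::-1],None,fx=5,fy=5,interpolation=cv2.INTER_CUBIC))
g=cv2.cvtColor(im,cv2.COLOR_RGB2GRAY)
mask=(im.max(-1)<40).astype(np.uint8); mask[:288]=0;mask[390:]=0;mask[:,:190]=0;mask[:,290:]=0;mask[310:352]=0
pts=np.argwhere(mask)[:,::-1]
w=plane_xy(c,pts,0.001,po)*1000
r=cv2.minAreaRect(w.astype(np.float32)); print("mat rect",r)
q=cv2.cornerSubPix(g,np.array([[205,291],[284,300],[270,381],[196,374]],np.float32).reshape(-1,1,2),(4,4),(-1,-1),(3,50,.01)).reshape(-1,2)
print(q); W=plane_xy(c,q,0.001,po)*1000; print(W.round(1)); print("centre",W.mean(0), "edges",[np.linalg.norm(W[i]-W[(i+1)%4]).round(1) for i in range(4)])
d=(W[3]+W[2]-W[0]-W[1]);print("yaw x",np.degrees(np.arctan2(d[1],d[0])))
q=cv2.cornerSubPix(g,np.array([[31,178],[108,178],[119,267],[52,269]],np.float32).reshape(-1,1,2),(4,4),(-1,-1),(3,50,.01)).reshape(-1,2)
print(q);W=plane_xy(c,q,0.010,po)*1000; print("slab",W.round(1),W.mean(0),[np.linalg.norm(W[i]-W[(i+1)%4]).round(1) for i in range(4)])
```

```text
mat rect ((613.5795288085938, 23.16189193725586), (106.6344985961914, 138.3459930419922), 86.52214050292969)
[[205.23688 289.29828]
 [283.91315 301.31958]
 [267.754   382.11792]
 [195.36444 371.64426]]
[[540.4 -27.2]
 [547.2  81.7]
 [687.6  73.2]
 [680.3 -35.8]]
centre [613.87890554  22.98486479] edges [np.float64(109.0), np.float64(140.7), np.float64(109.3), np.float64(140.2)]
yaw x -3.4719496396375162
[[ 29.527994 178.6959  ]
 [108.       178.      ]
 [118.34835  267.42798 ]
 [ 50.712814 267.72528 ]]
slab [[ 408.3 -241.8]
 [ 397.1 -148. ]
 [ 515.1 -139.6]
 [ 525.3 -227.5]] [ 461.45404988 -189.21970619] [np.float64(94.5), np.float64(118.3), np.float64(88.5), np.float64(117.9)]
```

View pics/crop2.png

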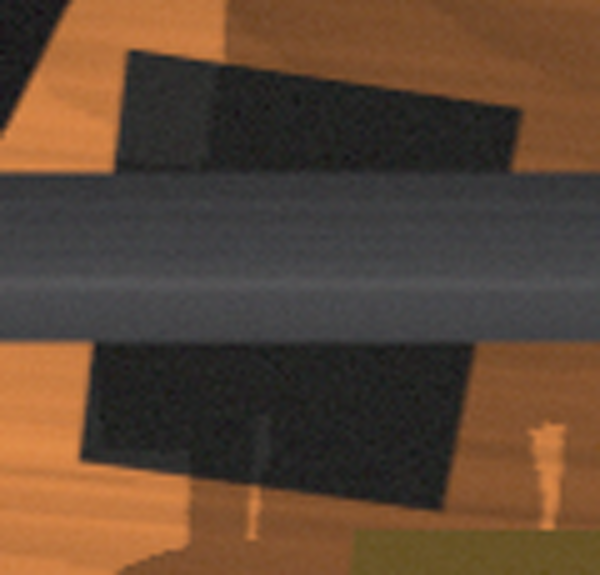

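Mat centre (0.6139, 0.0231), yaw -3.5°. Its measured sides, 109 by 140.5 mm, agree with the given 110 by 140. Now to a point over the grip.

```bash
python3 -m inch '[{"x":-43,"y":0,"z":-1,"twist":-0.015},{"x":-43,"y":20,"z":-2,"twist":0},{"x":-43,"y":20,"z":-1,"twist":0},{"x":-43,"y":30,"z":-2,"twist":0},{"x":-43,"y":30,"z":-1,"twist":0},{"x":-41,"y":25,"z":-1,"twist":0},{"x":0,"y":0,"z":0,"twist":0},{"x":0,"y":0,"z":0,"twist":0}]'; python3 look.py 3 wrist side
```

```text
t: 2.6
tool_pos: [0.4212, -0.1857, 0.2815]
orientation: [-1.14, -1.306, 1.306]
force: [0.1, 1.0, 1.0]
opening: 0.0928
t 2.65 pos [ 0.4216 -0.1853  0.2826] theta 97.72 y [-4.e-04  1.e-03 -1.e+00] q [-0.53 -0.16  2.    0.    1.3  -2.23] F [-0.1  0.1  0.1] open 0.0928
```

View pics/wrist_3.png

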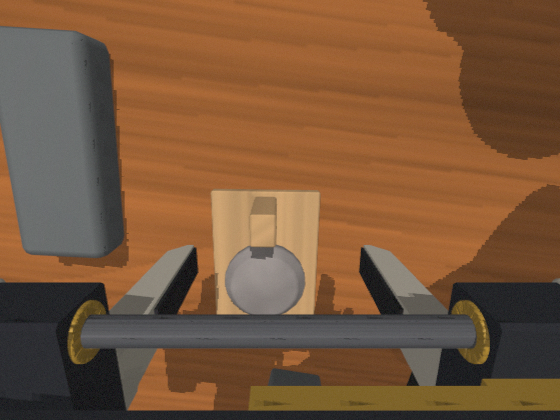

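View pics/side_3.png

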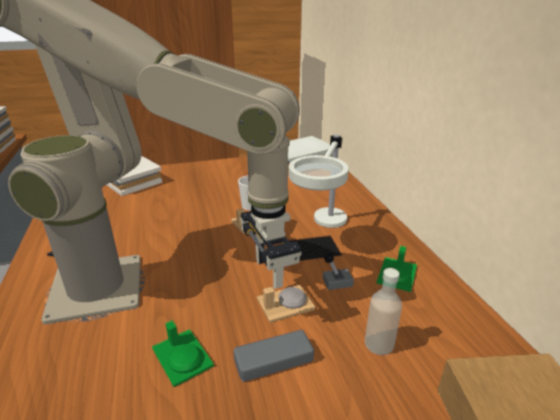

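Run:
```python
from h import *
c=load("pics/wrist_3.npz");po=(c["pp"],c["oo"]);W=cloud(c,po);C=c["color"]
m=(W[...,2]>0.053)&(W[...,2]<0.068)&(abs(W[...,0]-.417)<.04)&(abs(W[...,1]+.196)<.04)
print("grip top",W[m].mean(0).round(4),m.sum(),cv2.minAreaRect((W[m][:,:2]*1000).astype(np.float32)))
g=cv2.cvtColor(C,cv2.COLOR_RGB2GRAY)
q=cv2.cornerSubPix(g,np.array([[212,191],[320,191]],np.float32).reshape(-1,1,2),(4,4),(-1,-1),(3,50,.01)).reshape(-1,2)
w=plane_xy(c,q,0.010,po);e=w[1]-w[0];L=np.linalg.norm(e);e/=L;x=np.array([e[1],-e[0]])
print("edge",w.round(4),L,"yaw",np.degrees(np.arctan2(x[1],x[0])),"centre",w.mean(0)+.06*x,"grip",w.mean(0)+.016*x)
```

```text
grip top [ 0.4166 -0.1967  0.0608] 936 ((417.8960266113281, -196.43223571777344), (24.055570602416992, 17.561922073364258), 6.3576340675354)
edge [[ 0.4082 -0.2425]
 [ 0.3974 -0.1551]] 0.0880613035114404 yaw 7.056734532360823 centre [ 0.4623698  -0.19142581] grip [ 0.4187031 -0.1968313]
```

```bash
python3 -m inch '[{"x":-5,"y":0,"z":3,"twist":0.006},{"x":-6,"y":0,"z":3,"twist":0},{"x":0,"y":15,"z":0,"twist":0},{"x":0,"y":20,"z":0,"twist":0},{"x":0,"y":20,"z":0,"twist":0},{"x":0,"y":15,"z":0,"twist":0},{"x":0,"y":5,"z":0,"twist":0},{"x":0,"y":0,"z":0,"twist":0}]'; python3 look.py 4 wrist
```

```text
t: 3.5
tool_pos: [0.4165, -0.1981, 0.2075]
orientation: [-1.145, -1.304, 1.304]
force: [0.1, 0.9, 1.3]
opening: 0.093
t 3.5 pos [ 0.4165 -0.1981  0.2075] theta 97.41 y [-5.e-04  3.e-04 -1.e+00] q [-0.56 -0.05  2.05 -0.    1.14 -2.26] F [0.1 0.9 1.3] open 0.093
```

View pics/wrist_4.png

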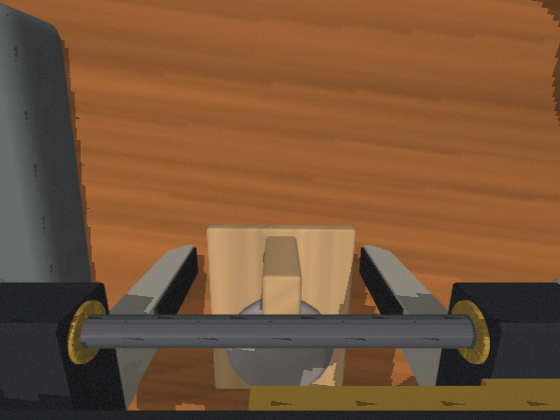

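The grip block sits centred between the pads at (282,270). Closing on it.

```bash
python3 -m inch '[{"x":0,"y":0,"z":0,"twist":0},{"x":0,"y":0,"z":0,"twist":0},{"x":0,"y":0,"z":0,"twist":0},{"x":0,"y":0,"z":0,"twist":0},{"x":0,"y":0,"z":0,"twist":0},{"x":0,"y":0,"z":0,"twist":0},{"x":0,"y":0,"z":0,"twist":0},{"x":0,"y":0,"z":0,"twist":0}]' -1 20; python3 look.py 5
```

```text
t: 4.35
tool_pos: [0.4167, -0.1982, 0.2075]
orientation: [-1.145, -1.304, 1.304]
force: [0.2, -0.7, 0.3]
opening: 0.0335Traceback (most recent call last):
  File "look.py", line 9, in <module>
    Q=R.from_rotvec(s["orientation"]).as_matrix()
                    ^
NameError: name 's' is not defined
```

```bash
sed -i 's/^tag=/s=robot.read_state();tag=/' look.py; python3 -m inch '[{"x":0,"y":0,"z":0,"twist":0},{"x":0,"y":0,"z":0,"twist":0},{"x":0,"y":0,"z":0,"twist":0},{"x":0,"y":0,"z":0,"twist":0},{"x":0,"y":0,"z":0,"twist":0},{"x":0,"y":0,"z":0,"twist":0}]' ; python3 look.py 5
```

```text
t: 4.95
tool_pos: [0.4167, -0.1982, 0.2075]
orientation: [-1.145, -1.304, 1.304]
force: [-0.6, 1.6, 1.2]
opening: 0.0181
t 4.95 pos [ 0.4167 -0.1982  0.2075] theta 97.4 y [-1.e-04  2.e-04 -1.e+00] q [-0.56 -0.05  2.05  0.    1.14 -2.26] F [-0.6  1.6  1.2] open 0.0181
```

Gripped: the opening reads 18.1 mm, and the block is 18 mm. Turn the board square to the mat, then drag it.

```bash
python3 -m inch '[{"x":0,"y":0,"z":0,"twist":0.04},{"x":0,"y":0,"z":0,"twist":0.05},{"x":0,"y":0,"z":0,"twist":0.05},{"x":0,"y":0,"z":0,"twist":0.05},{"x":0,"y":0,"z":0,"twist":0},{"x":0,"y":0,"z":0,"twist":0}]'; python3 look.py 6 side
python3 -m inch '[{"x":10,"y":0,"z":0,"twist":0},{"x":20,"y":0,"z":0,"twist":0},{"x":25,"y":0,"z":0,"twist":0},{"x":25,"y":0,"z":-2,"twist":0},{"x":25,"y":0,"z":-4,"twist":0},{"x":25,"y":0,"z":-4,"twist":0},{"x":25,"y":0,"z":-6,"twist":0},{"x":20,"y":0,"z":-6,"twist":0},{"x":15,"y":0,"z":-5,"twist":0},{"x":10,"y":0,"z":-4,"twist":0},{"x":0,"y":0,"z":0,"twist":0},{"x":0,"y":0,"z":0,"twist":0}]'; python3 look.py 7 side wrist scene
```

```text
t: 5.55
tool_pos: [0.4168, -0.1983, 0.2075]
orientation: [-1.237, -1.165, 1.165]
force: [0.8, 0.1, -0.6]
opening: 0.0178
t 5.55 pos [ 0.4168 -0.1983  0.2075] theta 86.6 y [ 2.e-04 -2.e-04 -1.e+00] q [-0.56 -0.05  2.05 -0.    1.14 -2.07] F [ 0.8  0.1 -0.6] open 0.0178
t: 6.8
tool_pos: [0.4597, -0.0004, 0.2075]
orientation: [-1.237, -1.165, 1.165]
force: [-0.2, 0.1, -1.1]
opening: 0.018
t 6.9 pos [ 0.4596 -0.0009  0.2075] theta 86.5 y [-2.e-04 -0.e+00 -1.e+00] q [-0.11 -0.05  2.06 -0.    1.14 -1.62] F [0.1 0.7 1. ] open 0.0179
```

View pics/side_7.png

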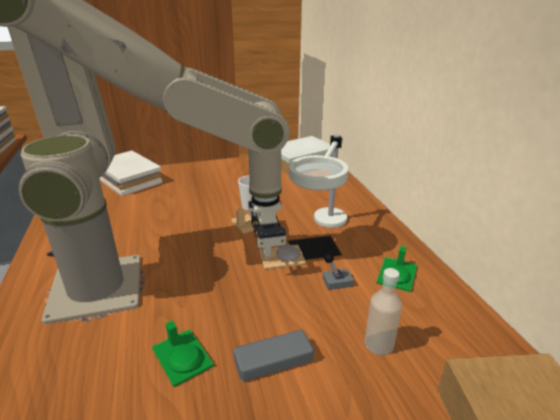

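View pics/wrist_7.png

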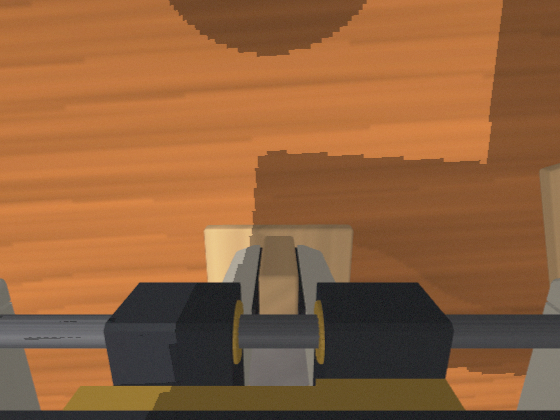

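```bash
python3 -m inch '[{"x":8,"y":0,"z":-4,"twist":0},{"x":10,"y":0,"z":-6,"twist":0},{"x":9,"y":0,"z":-6,"twist":0},{"x":6,"y":0,"z":-4,"twist":0},{"x":0,"y":0,"z":0,"twist":0},{"x":0,"y":0,"z":0,"twist":0}]'; python3 look.py 8 side
python3 - <<'E'
from h import *
c=load("pics/side_8.npz")
cv2.imwrite("pics/crop8.png",cv2.resize(c["color"][150:300,220:360,::-1],None,fx=4,fy=4,interpolation=cv2.INTER_CUBIC))
E
```

```text
t: 7.55
tool_pos: [0.482, 0.0316, 0.2075]
orientation: [-1.237, -1.165, 1.165]
force: [0.8, 0.6, -1.6]
opening: 0.0176
t 7.55 pos [0.482  0.0316 0.2075] theta 86.57 y [ 1.e-04  2.e-04 -1.e+00] q [-0.04  0.01  1.99  0.    1.14 -1.55] F [ 0.8  0.6 -1.6] open 0.0176
```

View pics/crop8.png

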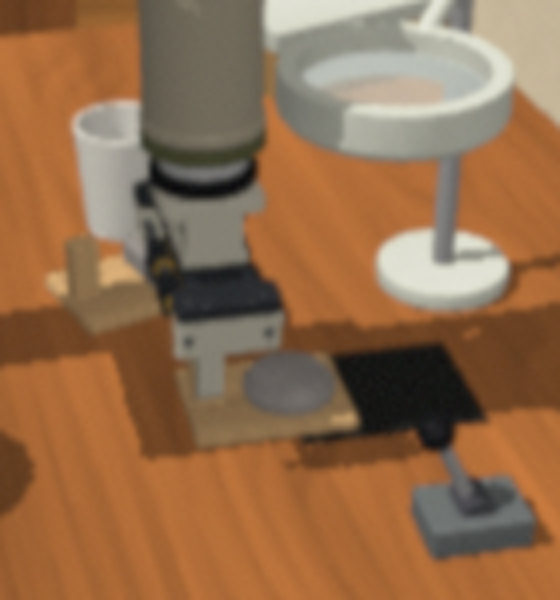

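The board is square to the mat and just outside the hood. Let go and back off.

```bash
python3 -m inch '[{"x":0,"y":0,"z":0,"twist":0},{"x":0,"y":0,"z":0,"twist":0},{"x":0,"y":0,"z":0,"twist":0},{"x":0,"y":0,"z":0,"twist":0},{"x":0,"y":0,"z":0,"twist":0},{"x":0,"y":0,"z":0,"twist":0},{"x":0,"y":0,"z":0,"twist":0},{"x":0,"y":0,"z":0,"twist":0},{"x":0,"y":0,"z":0,"twist":0},{"x":0,"y":0,"z":0,"twist":0},{"x":0,"y":0,"z":0,"twist":0},{"x":0,"y":0,"z":0,"twist":0}]' 1
python3 -m inch '[{"x":0,"y":0,"z":10,"twist":0},{"x":0,"y":0,"z":20,"twist":0},{"x":0,"y":0,"z":25,"twist":0},{"x":0,"y":0,"z":25,"twist":0},{"x":0,"y":0,"z":15,"twist":0},{"x":0,"y":0,"z":5,"twist":0},{"x":0,"y":0,"z":0,"twist":0},{"x":0,"y":0,"z":0,"twist":0}]'; python3 look.py 9 side wrist scene
```

```text
t: 8.8
tool_pos: [0.4818, 0.0312, 0.2075]
orientation: [-1.237, -1.164, 1.164]
force: [0.0, -0.5, -0.3]
opening: 0.093
t: 9.6
tool_pos: [0.3825, 0.0373, 0.208]
orientation: [-1.238, -1.165, 1.164]
force: [0.0, -1.0, 0.3]
opening: 0.0932
t 9.7 pos [0.3827 0.0372 0.2079] theta 86.51 y [ 7.e-04 -0.e+00 -1.e+00] q [-0.04 -0.29  2.26 -0.    1.17 -1.55] F [-0.5 -0.8  0.4] open 0.0931
```

View pics/side_9.png

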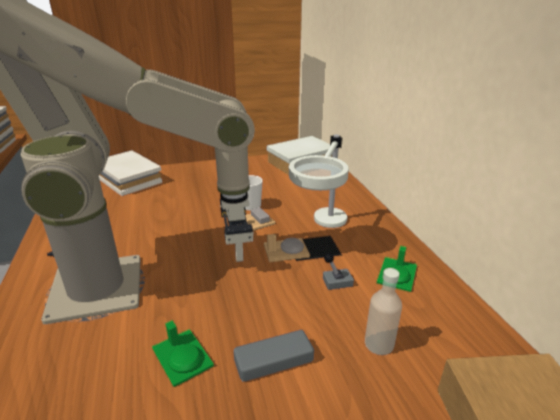

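View pics/wrist_9.png

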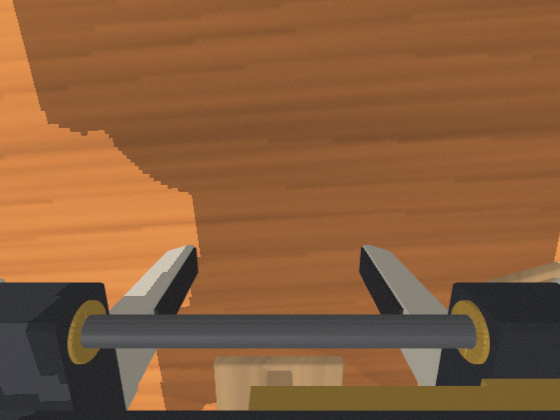

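```bash
python3 -m inch '[{"x":0,"y":0,"z":0,"twist":0.1428},{"x":0,"y":0,"z":0,"twist":0.1428},{"x":0,"y":0,"z":0,"twist":0.1428},{"x":0,"y":0,"z":0,"twist":0.1428},{"x":0,"y":0,"z":0,"twist":0.1428},{"x":0,"y":0,"z":0,"twist":0.1428},{"x":0,"y":0,"z":0,"twist":0.1428},{"x":0,"y":0,"z":0,"twist":0.1428},{"x":0,"y":0,"z":0,"twist":0.1428},{"x":0,"y":0,"z":0,"twist":0.1428},{"x":0,"y":8,"z":0,"twist":0.1428},{"x":0,"y":8,"z":0,"twist":0}]'; python3 look.py 10 side wrist scene
python3 - <<'E'
from h import *
c=load("pics/side_10.npz")
cv2.imwrite("pics/crop10.png",cv2.resize(c["color"][170:300,200:360,::-1],None,fx=4.5,fy=4.5,interpolation=cv2.INTER_CUBIC))
E
```

```text
t: 10.95
tool_pos: [0.3826, 0.0373, 0.1915]
orientation: [-1.57, 0.049, -0.05]
force: [-0.4, -0.2, -1.2]
opening: 0.0932
t 11.05 pos [0.3815 0.0373 0.1903] theta -3.24 y [-0.0025  0.     -1.    ] q [-0.04 -0.25  2.27 -0.    1.13  0.02] F [-1.2 -0.   0.5] open 0.093
```

View pics/crop10.png

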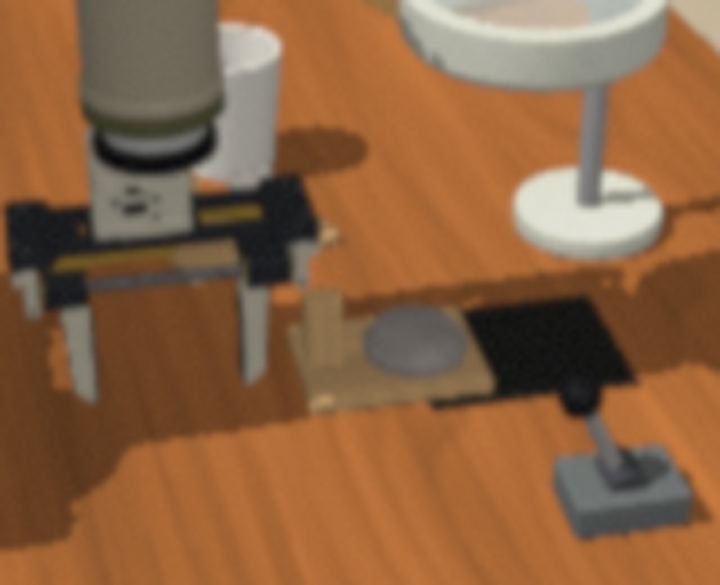

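View pics/wrist_10.png

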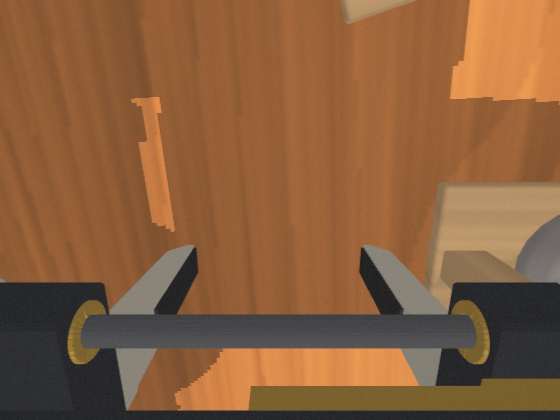

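Run:
```python
from h import *
for n in("side_10","scene_10"):
    c=load(f"pics/{n}.npz");W=cloud(c)
    # tool frame coords relative axis, mat-aligned
    a=-0.0605;ex=np.array([np.cos(a),np.sin(a)]);ey=np.array([-ex[1],ex[0]])
    p=W.reshape(-1,3);p=p[np.isfinite(p[:,2])]
    d=p[:,:2]-np.array([.3822,.0373]);X=d@ex*1000;Y=d@ey*1000;Z=p[:,2]*1000
    k=(abs(X)<110)&(abs(Y)<60)&(Z>2)&(Z<250)
    X,Y,Z=X[k],Y[k],Z[k]
    print(n)
    for z in range(0,250,10):
        s=(Z>=z)&(Z<z+10)&(X>0)&(X<200)
        s&=~((Z<66)&(X>78))
        if s.sum()>3: print(z,s.sum(),"X",np.percentile(X[s],[2,50,98]).round(0),"Y",np.percentile(Y[s],[2,98]).round(0))
    s=(X>66)&(X<100)&(Z>40)
    print("overhang: minZ",np.sort(Z[s])[:8].round(0),"at", X[s][np.argsort(Z[s])[:8]].round(0),Y[s][np.argsort(Z[s])[:8]].round(0))
```

```text
side_10
0 167 X [ 1. 37. 77.] Y [-57.  57.]
10 13 X [47. 52. 60.] Y [-11.   5.]
20 17 X [47. 54. 61.] Y [-11.   2.]
30 15 X [48. 55. 61.] Y [-12.  -0.]
40 18 X [47. 53. 61.] Y [-12.  -1.]
50 17 X [48. 55. 64.] Y [-11.  -1.]
60 25 X [47. 55. 79.] Y [-11.   2.]
70 17 X [49. 56. 65.] Y [-11.   2.]
80 4 X [49. 50. 84.] Y [-28.   2.]
90 26 X [49. 65. 85.] Y [-37.   7.]
100 97 X [ 3. 48. 86.] Y [-36.  -4.]
110 103 X [ 2. 59. 88.] Y [-37.  20.]
120 116 X [ 3. 50. 90.] Y [-36.  20.]
130 257 X [ 4. 68. 93.] Y [-35.  32.]
140 25 X [ 1.  9. 17.] Y [-24. -14.]
150 20 X [ 2. 10. 15.] Y [-20. -15.]
170 21 X [ 1.  9. 18.] Y [-37. -29.]
180 57 X [ 1. 18. 37.] Y [-38.  -1.]
190 40 X [ 0. 16. 34.] Y [-32.  -8.]
200 13 X [ 2. 15. 37.] Y [-42. -18.]
210 53 X [ 2. 18. 40.] Y [-43. -14.]
220 51 X [ 3. 21. 41.] Y [-43.  -6.]
230 54 X [ 1. 19. 38.] Y [-41. -16.]
240 49 X [ 1. 17. 38.] Y [-42. -13.]
overhang: minZ [40. 41. 41. 42. 43. 44. 44. 47.] at [90. 99. 97. 90. 93. 99. 90. 99.] [ 5. -8. -4.  7. -6. -8. -7. -7.]
scene_10
0 182 X [ 3. 42. 76.] Y [-20.  59.]
10 7 X [29. 55. 59.] Y [-4. 26.]
20 12 X [49. 56. 60.] Y [-5.  9.]
30 8 X [51. 59. 61.] Y [-6.  8.]
40 4 X [59. 60. 62.] Y [-6.  8.]
90 25 X [33. 82. 85.] Y [-13.  36.]
100 42 X [ 3. 35. 84.] Y [ 9. 35.]
110 54 X [10. 51. 90.] Y [-33.  35.]
120 96 X [ 5. 51. 91.] Y [-24.  34.]
130 220 X [ 7. 65. 92.] Y [-30.  32.]
140 23 X [ 3. 10. 17.] Y [-21.  24.]
150 8 X [ 6. 13. 16.] Y [12. 22.]
160 4 X [12. 14. 15.] Y [17. 22.]
170 10 X [ 2. 12. 31.] Y [-25.  35.]
180 71 X [ 3. 26. 36.] Y [-24.  36.]
190 11 X [ 5. 29. 34.] Y [-16.  33.]
200 14 X [ 2. 33. 40.] Y [-26.  39.]
210 51 X [ 6. 33. 40.] Y [-30.  40.]
220 72 X [ 2. 32. 41.] Y [-36.  42.]
230 49 X [ 5. 33. 39.] Y [-30.  39.]
240 61 X [ 2. 31. 40.] Y [-28.  39.]
overhang: minZ [42. 43. 51. 53. 56. 58. 60. 60.] at [94. 89. 95. 91. 86. 91. 91. 97.] [7. 7. 8. 9. 1. 8. 4. 9.]
```

```bash
cat >> h.py <<'E'
MC=np.array([.6139,.0231]);MA=-0.0605
EX=np.array([np.cos(MA),np.sin(MA)]);EY=np.array([-EX[1],EX[0]])
def tomat(xy): d=(np.atleast_2d(xy)-MC)*1000; return np.stack([d@EX,d@EY],-1)
E
python3 - <<'E'
from h import *
c=load("pics/wrist_10.npz");po=(c["pp"],c["oo"])
g=cv2.cvtColor(c["color"],cv2.COLOR_RGB2GRAY)
q=np.array([[440,183],[435.5,230],[431,275],[555,183.5],[500,183]])
print(tomat(plane_xy(c,q,0.010,po)).round(1))
W=cloud(c,po);m=(W[...,2]>.007)&(W[...,2]<.013)&(W[...,0]>.45);M=tomat(W[m][:,:2]);print(M.min(0),M.max(0))
for n in("side_9","scene_9","side_10"):
    c=load(f"pics/{n}.npz");W=cloud(c);M=tomat(W[...,:2].reshape(-1,2)).reshape(*W.shape[:2],2)
    box=(abs(M[...,0]+88)<90)&(abs(M[...,1])<70)
    m=box&(W[...,2]>.006)&(W[...,2]<.014)&(c["color"].max(-1)>60);print(n,"slab",cv2.minAreaRect(M[m].astype(np.float32)))
    m=box&(W[...,2]>.024)&(W[...,2]<.036)&(M[...,0]>-110)&(M[...,0]<-20);print("disc",cv2.minEnclosingCircle(M[m].astype(np.float32)))
    m=box&(W[...,2]>.056)&(W[...,2]<.066);print("grip",M[m].mean(0) if m.any() else None)
E
```

```text
[[-149.4   45.8]
 [-148.    20.2]
 [-146.7   -6.6]
 [ -90.3   45.8]
 [-118.6   45.9]]
[-147.06092223  -28.78838767] [-84.06897847  45.47556125]
side_9 slab ((-78.73408508300781, -7.370159149169922), (107.1447525024414, 136.8028564453125), 89.12801361083984)
disc ((-69.66657257080078, -1.0502983331680298), 33.45543670654297)
grip [-132.1069597    -2.02153944]
scene_9 slab ((-79.51747131347656, 15.763427734375), (104.84683990478516, 205.57138061523438), 68.11292266845703)
disc ((-68.2813949584961, 3.511296033859253), 31.568069458007812)
grip [-140.04929114    6.70036623]
side_10 slab ((-102.20455932617188, -0.4767951965332031), (151.65330505371094, 92.32662963867188), 0.5320232510566711)
disc ((-68.62431335449219, 1.3160008192062378), 33.278533935546875)
grip [-140.13429926   -2.97729444]
```

```bash
python3 -m inch '[{"x":8,"y":0,"z":0,"twist":0},{"x":8,"y":0,"z":0,"twist":0},{"x":4,"y":0,"z":0,"twist":0},{"x":4,"y":0,"z":0,"twist":0},{"x":5,"y":0,"z":0,"twist":0},{"x":6,"y":0,"z":0,"twist":0},{"x":6,"y":0,"z":0,"twist":0},{"x":6,"y":0,"z":0,"twist":0},{"x":6,"y":0,"z":0,"twist":0},{"x":5,"y":0,"z":0,"twist":0},{"x":3,"y":0,"z":0,"twist":0},{"x":0,"y":0,"z":0,"twist":0}]'; python3 look.py 11 side wrist scene
python3 - <<'E'
from h import *
c=load("pics/side_11.npz")
cv2.imwrite("pics/crop11.png",cv2.resize(c["color"][170:300,200:360,::-1],None,fx=4.5,fy=4.5,interpolation=cv2.INTER_CUBIC))
E
```

```text
t: 12.3
tool_pos: [0.4433, 0.0336, 0.1916]
orientation: [-1.57, 0.047, -0.048]
force: [-0.0, -0.2, -0.2]
opening: 0.093
t 12.4 pos [0.443  0.0336 0.1916] theta -3.48 y [ 4.e-04 -0.e+00 -1.e+00] q [-0.04 -0.07  2.11 -0.    1.11  0.02] F [ 0.3 -1.1  0.8] open 0.0931
```

View pics/crop11.png

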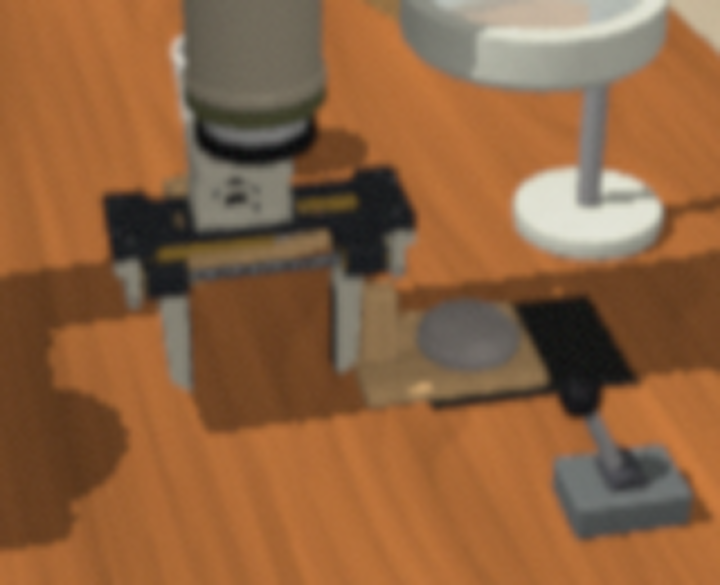

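View pics/wrist_11.png

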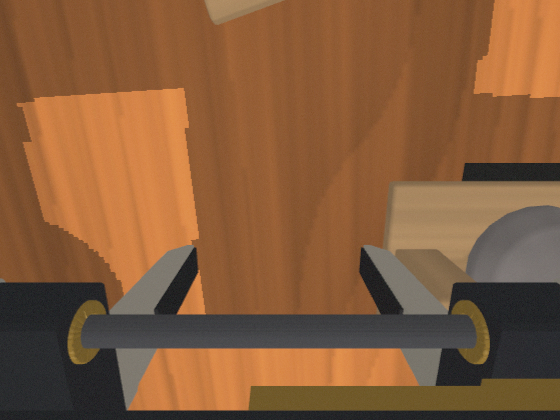

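```bash
cat > slab.py <<'E'
import sys
from h import *
c=load(sys.argv[1]);po=(c["pp"],c["oo"])
u,v=float(sys.argv[2]),float(sys.argv[3])  # slab rear +y corner
g=cv2.cvtColor(c["color"],cv2.COLOR_RGB2GRAY).astype(float)
def edge_v(u):  # horizontal-ish edge: max |dv| near v
    return v-8+np.argmax(np.abs(np.diff(cv2.GaussianBlur(g,(3,3),0)[int(v)-8:int(v)+9,int(u)])))+.5
def edge_u(vv):
    return u-12+np.argmax(np.abs(np.diff(cv2.GaussianBlur(g,(3,3),0)[int(vv),int(u)-12:int(u)+9])))+.5
T=[(x,edge_v(x)) for x in range(int(u)+10,min(int(u)+150,555),6)]
S=[(edge_u(y),y) for y in range(int(v)+8,int(v)+50,4)]
for n,L in (("+y edge",T),("rear edge",S)):
    M=tomat(plane_xy(c,np.array(L),0.010,po)); 
    vx,vy,x0,y0=cv2.fitLine(M.astype(np.float32),cv2.DIST_HUBER,0,.01,.01).ravel()
    print(n,"dir deg",np.degrees(np.arctan2(vy,vx)).round(2),"mean",M.mean(0).round(1),"resid",np.abs((M-[x0,y0])@[-vy,vx]).max().round(1))
E
python3 slab.py pics/wrist_11.npz 391 183
python3 - <<'E'
from h import *
c=load("pics/wrist_11.npz");po=(c["pp"],c["oo"])
print("mat +y edge in same view",tomat(plane_xy(c,[[465,163],[510,163.5],[555,164]],0.001,po)).round(1))
print("axis",tomat([po[0][:2]]))
E
```

```text
+y edge dir deg 1.27 mean [-70.8  45.9] resid 2.1
rear edge dir deg 89.5 mean [-110.1   30. ] resid 0.3
mat +y edge in same view [[-69.7  54.3]
 [-45.4  54.1]
 [-21.   53.8]]
axis [[-1.71049370e+02  1.16947926e-01]]
```

```bash
python3 -m inch '[{"x":3,"y":0,"z":0,"twist":0},{"x":5,"y":0,"z":0,"twist":0},{"x":6,"y":0,"z":0,"twist":0},{"x":6,"y":0,"z":0,"twist":0},{"x":6,"y":0,"z":0,"twist":0},{"x":5,"y":0,"z":0,"twist":0},{"x":4,"y":0,"z":0,"twist":0},{"x":3,"y":0,"z":0,"twist":0},{"x":2,"y":0,"z":0,"twist":0},{"x":0,"y":0,"z":0,"twist":0}]'; python3 look.py 12 side wrist scene
python3 - <<'E'
from h import *
c=load("pics/side_12.npz")
cv2.imwrite("pics/crop12.png",cv2.resize(c["color"][140:290,220:360,::-1],None,fx=4,fy=4,interpolation=cv2.INTER_CUBIC))
c=load("pics/scene_12.npz")
cv2.imwrite("pics/crop12s.png",cv2.resize(c["color"][150:300,180:340,::-1],None,fx=4,fy=4,interpolation=cv2.INTER_CUBIC))
E
```

```text
t: 13.45
tool_pos: [0.4831, 0.0311, 0.1916]
orientation: [-1.57, 0.047, -0.048]
force: [-1.3, -0.4, 0.0]
opening: 0.093
t 13.55 pos [0.483  0.0312 0.1917] theta -3.48 y [ 6.e-04 -0.e+00 -1.e+00] q [-0.04  0.04  2.   -0.    1.1   0.02] F [0.5 0.4 0.3] open 0.0928
```

View pics/crop12.png

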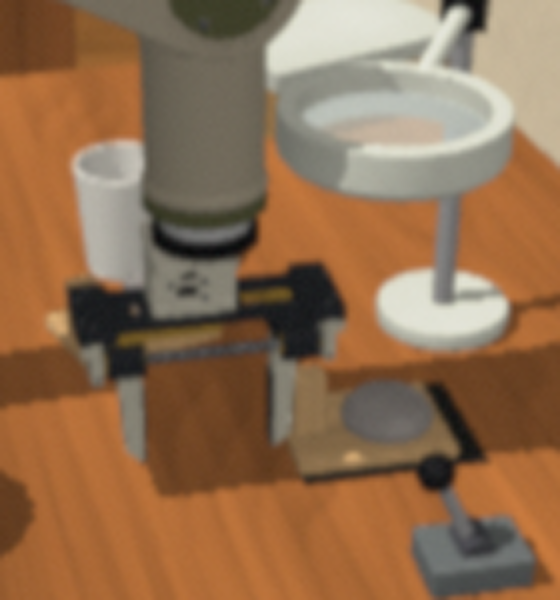

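View pics/wrist_12.png

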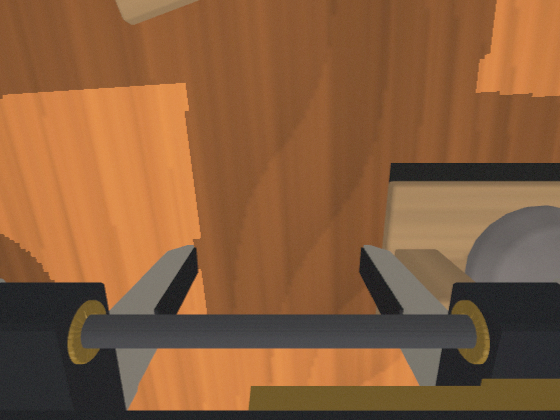

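View pics/crop12s.png

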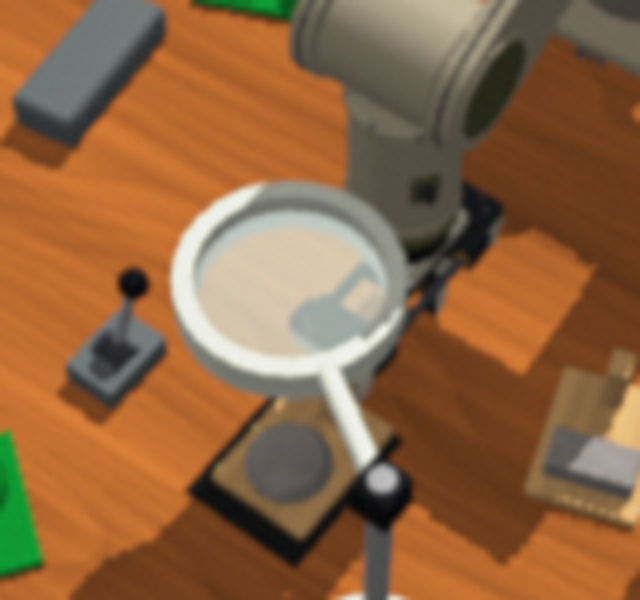

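```bash
python3 slab.py pics/wrist_12.npz 391 183; python3 -m inch '[{"x":2,"y":0,"z":0,"twist":0},{"x":2,"y":0,"z":0,"twist":0},{"x":2,"y":0,"z":0,"twist":0},{"x":0,"y":0,"z":0,"twist":0}]'; python3 look.py 13 side wrist;python3 slab.py pics/wrist_13.npz 391 183
python3 - <<'E'
from h import *
c=load("pics/wrist_13.npz");po=(c["pp"],c["oo"])
cv2.imwrite("pics/crop13.png",cv2.resize(c["color"][140:290,360:560,::-1],None,fx=3.5,fy=3.5,interpolation=cv2.INTER_CUBIC))
print("axis",tomat([po[0][:2]]))
c=load("pics/side_13.npz")
cv2.imwrite("pics/crop13s.png",cv2.resize(c["color"][150:280,230:350,::-1],None,fx=4.5,fy=4.5,interpolation=cv2.INTER_CUBIC))
E
```

```text
+y edge dir deg -0.01 mean [-30.9  46.6] resid 0.0
rear edge dir deg -89.5 mean [-70.6  30. ] resid 0.3
t: 14.0
tool_pos: [0.4891, 0.0308, 0.1916]
orientation: [-1.57, 0.047, -0.048]
force: [-0.9, -0.7, -0.5]
opening: 0.0932
t 14.05 pos [0.489  0.0308 0.1916] theta -3.49 y [ 5.e-04 -0.e+00 -1.e+00] q [-0.04  0.06  1.98  0.    1.1   0.02] F [-0.2 -0.1  0.8] open 0.0928
+y edge dir deg -0.01 mean [-25.   46.6] resid 0.0
rear edge dir deg 89.96 mean [-67.5  30. ] resid 0.2
axis [[-1.25104728e+02  1.09151419e-01]]
```

View pics/crop13.png

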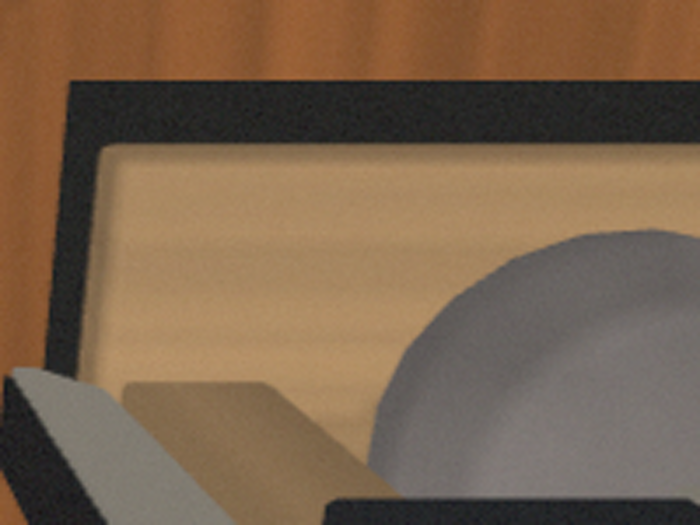

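View pics/crop13s.png

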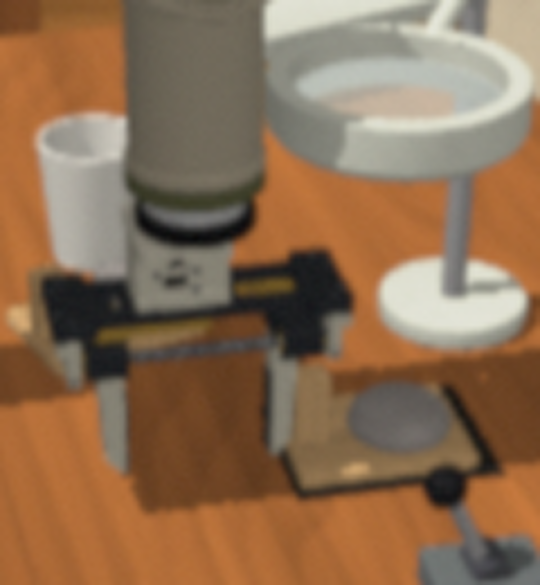

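Run:
```python
from h import *
c=load("pics/wrist_13.npz");po=(c["pp"],c["oo"])
print("mat rear",tomat(plane_xy(c,[[360+57/3.5,211.4],[360+68/3.5,140+100/3.5]],.001,po)).round(1),"+y",tomat(plane_xy(c,[[460,163.4]],.001,po)).round(1))
print("slab rear",tomat(plane_xy(c,[[360+88/3.5,211.4],[360+100/3.5,140+160/3.5]],.010,po)).round(1),"+y",tomat(plane_xy(c,[[460,140+146/3.5]],.010,po)).round(1))
# side view contour of dark mat rim & slab
c=load("pics/side_13.npz")
for u,v,z,l in [(230+300/4.5,150+495/4.5,.001,'mat rear -y'),(230+498/4.5,150+470/4.5,.001,'mat front -y'),(230+450/4.5,150+385/4.5,.001,'mat front +y'),(230+305/4.5,150+483/4.5,.010,'slab rear -y'),(230+478/4.5,150+461/4.5,.010,'slab front -y'),(230+440/4.5,150+390/4.5,.010,'slab front +y')]:
    print(l,tomat(plane_xy(c,[[u,v]],z)).round(1))
```

```text
mat rear [[-69.2  27.1]
 [-69.6  51.3]] +y [[-26.4  54.1]]
slab rear [[-67.4  29.8]
 [-66.9  43.8]] +y [[-30.1  45.9]]
mat rear -y [[-66.8 -51.1]]
mat front -y [[ 66.4 -50.9]]
mat front +y [[67.9 52.6]]
slab rear -y [[-63.7 -51.2]]
slab front -y [[ 52.1 -50.6]]
slab front +y [[54.2 34.9]]
```

The board is on the mat and square to it, but by the visible rim it sits 4–8 mm short along x. I'll back off under the hood edge and measure from above.

```bash
python3 -m inch '[{"x":-5,"y":0,"z":0,"twist":0},{"x":-15,"y":0,"z":0,"twist":0},{"x":-25,"y":0,"z":0,"twist":0},{"x":-30,"y":0,"z":0,"twist":0},{"x":-30,"y":0,"z":0,"twist":0},{"x":-10,"y":-20,"z":0,"twist":0},{"x":0,"y":-40,"z":0,"twist":0},{"x":0,"y":-40,"z":0,"twist":0},{"x":0,"y":-40,"z":0,"twist":0},{"x":0,"y":-40,"z":0,"twist":0},{"x":0,"y":-20,"z":0,"twist":0},{"x":0,"y":0,"z":0,"twist":0}]'; python3 look.py 14 side wrist scene
```

```text
t: 15.3
tool_pos: [0.3746, 0.0378, 0.3952]
orientation: [-1.57, 0.042, -0.053]
force: [0.1, -0.4, 0.5]
opening: 0.0929
t 15.4 pos [0.3738 0.0378 0.3912] theta -3.48 y [ 7.e-04 -0.e+00 -1.e+00] q [-0.04 -0.52  2.08 -0.    1.58  0.02] F [ 0.1 -0.2 -0.2] open 0.0931
```

View pics/wrist_14.png

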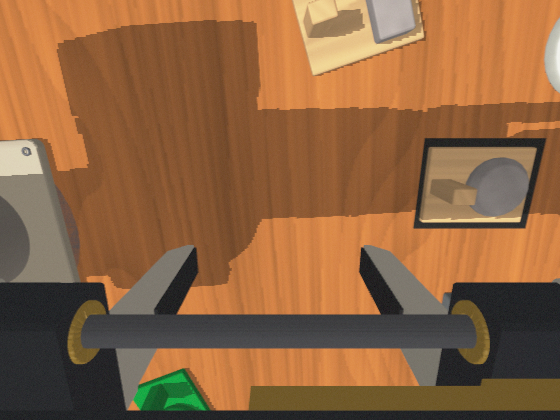

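This wrist view shows the whole mat, (414–545, 139–228), with the board lying inside a black rim on all four sides.

```bash
cat > rim.py <<'E'
import sys
from h import *
c=load(sys.argv[1]);po=(c["pp"],c["oo"])
# rectify at slab-top plane z=.010 and mat plane z=.001 in mat frame, 0.5 mm/px, up=+x, left=+y
P=np.arange(-90,90,.5)
Y,X=np.meshgrid(-P,-P)
out=[]
for z in(.001,.010):
    xy=MC+(X[...,None]*EX+Y[...,None]*EY)/1000
    uv=project(c,np.concatenate([xy,np.full(X.shape+(1,),z)],-1).reshape(-1,3),po).astype(np.float32).reshape(*X.shape,2)
    out.append(cv2.remap(c["color"],uv[...,0],uv[...,1],cv2.INTER_CUBIC))
cv2.imwrite(sys.argv[2],np.hstack(out)[:,:,::-1])
def prof(im,axis,lo,hi,sgn):
    g=cv2.cvtColor(im,cv2.COLOR_RGB2GRAY).astype(float)
    return g
g1=cv2.cvtColor(out[0],cv2.COLOR_RGB2GRAY).astype(float);g2=cv2.cvtColor(out[1],cv2.COLOR_RGB2GRAY).astype(float)
def cross(v,th,coords):
    i=np.where((v[:-1]-th)*(v[1:]-th)<0)[0]; return [round(float(coords[k]+(th-v[k])/(v[k+1]-v[k])*(coords[k+1]-coords[k])),1) for k in i]
th=50
for y in(-35,-30,25,35): 
    j=np.argmin(abs(-P-y)); print("y",y,"mat x",cross(g1[:,j],th,-P),"slab x",cross(g2[:,j],th,-P))
for x in(-50,-25,-10,45): 
    j=np.argmin(abs(-P-x)); print("x",x,"mat y",cross(g1[j],th,-P),"slab y",cross(g2[j],th,-P))
W=cloud(c,po);M=tomat(W[...,:2].reshape(-1,2)).reshape(*W.shape[:2],2)
m=(abs(M[...,0]+48)<30)&(abs(M[...,1])<30)&(W[...,2]>.055)&(W[...,2]<.067);print("grip",M[m].mean(0),cv2.minAreaRect(M[m].astype(np.float32)))
E
python3 rim.py pics/wrist_14.npz pics/rim14.png
```

```text
y -35 mat x [68.9, 62.6, -65.4, -68.9] slab x [55.6, -69.5, -72.8]
y -30 mat x [69.1, 62.7, -65.4, -69.8] slab x [-69.5, -73.1]
y 25 mat x [68.9, 62.5, -65.2] slab x [85.2, 61.7, 55.3, -69.4, -73.8]
y 35 mat x [69.2, 62.5, -65.2, -69.6] slab x [82.7, 61.6, 55.2, -69.5, -73.7]
x -50 mat y [54.2, 45.2, -49.0, -53.2, -53.7] slab y [54.8, 46.0, -45.8, -50.6]
x -25 mat y [54.3, 45.1, -48.9] slab y [54.8, 45.9, -45.9, -50.9]
x -10 mat y [54.2, 45.1, -54.1] slab y [54.8, 45.8, -45.8, -47.2]
x 45 mat y [54.2, 45.1, -48.9, -50.2, -54.2] slab y [54.7, 45.9, -45.8, -47.8, -50.8]
grip [-50.07720735   0.93698668] ((-48.53395462036133, 0.4721193313598633), (25.23446273803711, 17.355409622192383), 0.11702509969472885)
```

View pics/rim14.png

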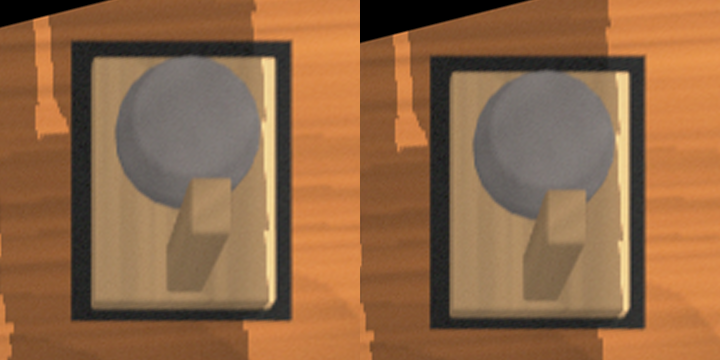

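Board now: x about -4.8 mm, y about 0, yaw about 0° relative to the mat, and let go. All are inside tolerance. Next comes the switch: measure the ball while moving across with the fingers closed.

```bash
python3 -m inch '[{"x":0,"y":0,"z":-20,"twist":0},{"x":0,"y":0,"z":-35,"twist":0},{"x":0,"y":0,"z":-35,"twist":0},{"x":0,"y":0,"z":-35,"twist":0},{"x":0,"y":0,"z":-30,"twist":0},{"x":0,"y":0,"z":-15,"twist":0},{"x":20,"y":10,"z":0,"twist":0},{"x":30,"y":20,"z":0,"twist":0},{"x":30,"y":25,"z":0,"twist":0},{"x":15,"y":20,"z":0,"twist":0},{"x":0,"y":0,"z":0,"twist":0},{"x":0,"y":0,"z":0,"twist":0}]' -1 20; python3 look.py 15 side wrist scene
python3 - <<'E'
from h import *
for n,roi in(("side_15",(322,250,340,268)),("scene_15",(203,210,222,228))):
    c=load(f"pics/{n}.npz");W=cloud(c)
    M=np.dstack([tomat(W[...,:2].reshape(-1,2)).reshape(*W.shape[:2],2),W[...,2]*1000])
    m=(abs(M[...,0]+10)<40)&(abs(M[...,1]+170)<30)&(M[...,2]>72)&(M[...,2]<110)&(c["color"].max(-1)<90)
    p=M[m]
    if len(p)>5:
        A=np.c_[2*p,np.ones(len(p))]; s=np.linalg.lstsq(A,(p**2).sum(1),rcond=None)[0]; print(n,len(p),"mean",p.mean(0).round(1),"fit c",s[:3].round(1),"r",np.sqrt(s[3]+(s[:3]**2).sum()).round(1))
    print("tool", tomat([c["pp"][:2]]))
E
```

```text
t: 16.65
tool_pos: [0.4576, -0.1373, 0.3147]
orientation: [-1.569, 0.051, -0.044]
force: [-0.7, -0.6, 0.1]
opening: 0.0027
t 16.75 pos [ 0.458  -0.1376  0.3169] theta -3.49 y [-2.e-04 -0.e+00 -1.e+00] q [-0.4  -0.14  1.92 -0.    1.36 -0.34] F [-0.6 -0.8  0.4] open 0.0005
side_15 80 mean [ -17.  -175.6   90.8] fit c [ -14.9 -170.5   87.4] r 11.7
tool [[-146.33001029 -169.54844872]]
scene_15 43 mean [ -12.8 -165.8   94. ] fit c [ -14.  -168.2   90.9] r 10.0
tool [[-145.92959129 -169.87750054]]
```

View pics/side_15.png

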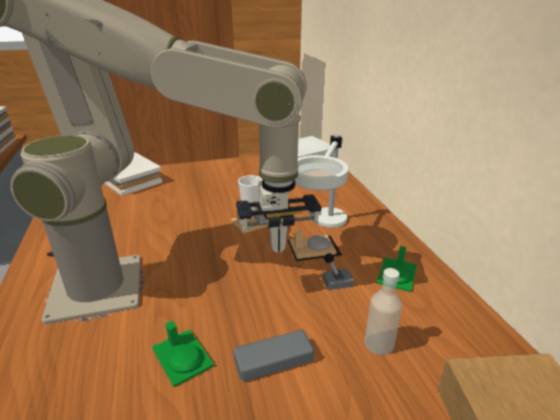

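View pics/wrist_15.png

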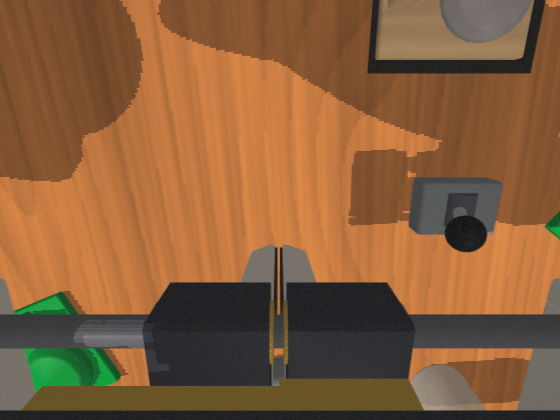

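```bash
python3 -m inch '[{"x":0,"y":20,"z":0,"twist":0},{"x":0,"y":25,"z":0,"twist":0},{"x":0,"y":12,"z":0,"twist":0},{"x":15,"y":0,"z":0,"twist":0},{"x":30,"y":0,"z":0,"twist":0},{"x":25,"y":0,"z":0,"twist":0},{"x":14,"y":0,"z":0,"twist":0},{"x":0,"y":0,"z":0,"twist":0}]'; python3 look.py 16 side
python3 - <<'E'
from h import *
c=load("pics/side_16.npz"); print(tomat([c["pp"][:2]]))
cv2.imwrite("pics/crop16.png",cv2.resize(c["color"][150:300,240:380,::-1],None,fx=4,fy=4,interpolation=cv2.INTER_CUBIC))
E
```

```text
t: 17.6
tool_pos: [0.5437, -0.143, 0.2608]
orientation: [-1.571, 0.046, -0.049]
force: [-1.1, 0.5, -0.1]
opening: 0.0006
t 17.6 pos [ 0.5437 -0.143   0.2608] theta -3.47 y [ 2.2e-03 -7.0e-04 -1.0e+00] q [-0.35  0.14  1.74  0.    1.25 -0.29] F [-1.1  0.5 -0.1] open 0.0006
[[ -60.03076458 -170.0716414 ]]
```

View pics/crop16.png

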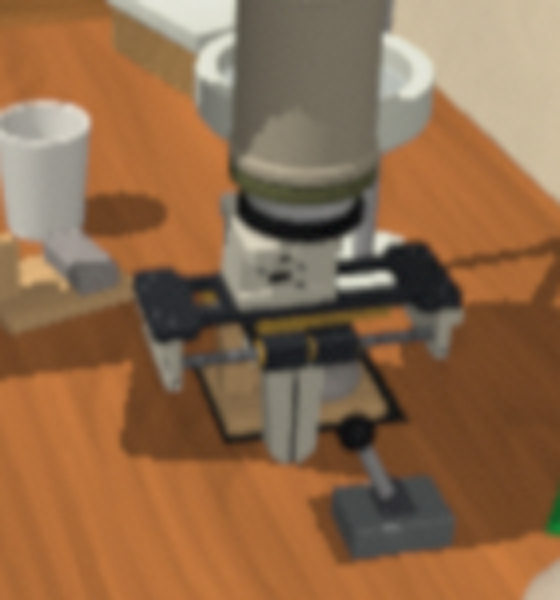

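```bash
python3 -m inch '[{"x":6,"y":1,"z":0,"twist":0},{"x":8,"y":1,"z":0,"twist":0},{"x":8,"y":0,"z":0,"twist":0},{"x":8,"y":0,"z":0,"twist":0},{"x":8,"y":0,"z":0,"twist":0},{"x":8,"y":0,"z":0,"twist":0},{"x":8,"y":0,"z":0,"twist":0},{"x":8,"y":0,"z":0,"twist":0},{"x":8,"y":0,"z":0,"twist":0},{"x":2,"y":0,"z":0,"twist":0},{"x":0,"y":0,"z":0,"twist":0}]'; python3 look.py 17 side scene
cat > ball.py <<'E'
import sys
from h import *
c=load(f"pics/side_{sys.argv[1]}.npz"); print(tomat([c["pp"][:2]]))
cv2.imwrite(f"pics/crop{sys.argv[1]}.png",cv2.resize(c["color"][150:300,240:380,::-1],None,fx=4,fy=4,interpolation=cv2.INTER_CUBIC))
for n in("side","scene"):
    c=load(f"pics/{n}_{sys.argv[1]}.npz");W=cloud(c)
    M=np.dstack([tomat(W[...,:2].reshape(-1,2)).reshape(*W.shape[:2],2),W[...,2]*1000])
    m=(abs(M[...,0]-40)<35)&(abs(M[...,1]+170)<25)&(M[...,2]>72)&(M[...,2]<108)&(c["color"].max(-1)<70)
    p=M[m];print(n,len(p),p.mean(0).round(1) if len(p) else "", p.min(0).round(1),p.max(0).round(1))
E
python3 ball.py 17
```

```text
t: 18.75
tool_pos: [0.6145, -0.1471, 0.2573]
orientation: [-1.57, 0.048, -0.048]
force: [0.0, 0.2, -0.2]
opening: 0.0001
t 18.8 pos [ 0.6143 -0.1471  0.2574] theta -3.48 y [-0.  0. -1.] q [-0.32  0.32  1.54  0.    1.28 -0.26] F [-0.5  0.8  0.1] open 0.0004
[[  10.92666991 -169.87286085]]
side 65 [  37.4 -176.9   93. ] [  28.7 -183.3   78.6] [  47.8 -167.4  102.4]
scene 49 [  38.8 -165.6   95.9] [   7.4 -176.6   79.2] [  51.2 -158.1  107.1]
```

View pics/crop17.png

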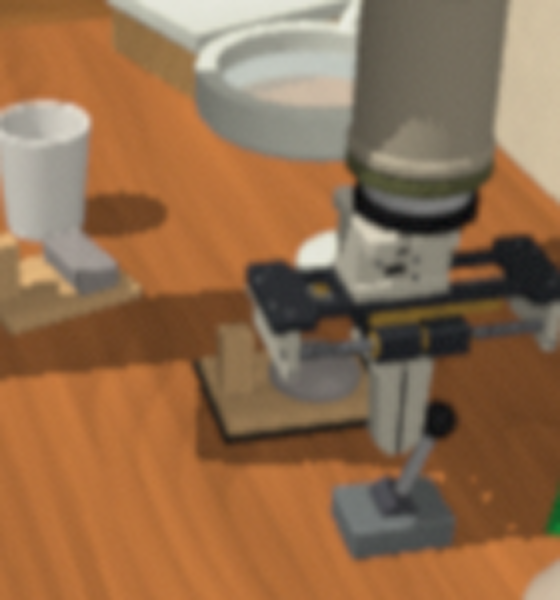

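```bash
python3 -m inch '[{"x":2,"y":0,"z":0,"twist":0},{"x":2,"y":0,"z":0,"twist":0},{"x":2,"y":0,"z":0,"twist":0},{"x":0,"y":0,"z":0,"twist":0}]'; python3 look.py 18 side scene; python3 ball.py 18; python3 -m inch '[{"x":1,"y":0,"z":0,"twist":0},{"x":1,"y":0,"z":0,"twist":0},{"x":0,"y":0,"z":0,"twist":0}]'; python3 look.py 19 side scene; python3 ball.py 19
```

```text
t: 19.25
tool_pos: [0.6203, -0.1475, 0.2575]
orientation: [-1.57, 0.048, -0.048]
force: [-0.9, -0.3, -0.6]
opening: 0.0006
t 19.3 pos [ 0.6203 -0.1475  0.2576] theta -3.48 y [ 2.e-04 -0.e+00 -1.e+00] q [-0.31  0.34  1.52  0.    1.28 -0.25] F [-0.6  0.5 -0.8] open 0.0006
[[  16.74355087 -169.92280631]]
side 59 [  42.8 -177.3   91.1] [  33.1 -183.7   78.3] [  53.3 -167.7  101. ]
scene 50 [  42.  -166.1   94.2] [   7.6 -176.7   81.3] [  53.7 -158.   107.6]
t: 19.65
tool_pos: [0.6222, -0.1477, 0.2575]
orientation: [-1.57, 0.048, -0.048]
force: [-0.0, 0.8, -0.3]
opening: 0.0007
t 19.7 pos [ 0.6222 -0.1476  0.2575] theta -3.48 y [-1.e-04  0.e+00 -1.e+00] q [-0.31  0.34  1.52  0.    1.28 -0.25] F [-0.  -0.4  0.2] open 0.0006
[[  18.64564981 -169.94027074]]
side 56 [  44.1 -177.5   90.7] [  35.8 -183.9   78.3] [  52.2 -168.5   99.1]
scene 45 [  45.6 -166.8   93. ] [  14.5 -179.    80.8] [  56.1 -157.5  106.6]
```

View pics/crop19.png

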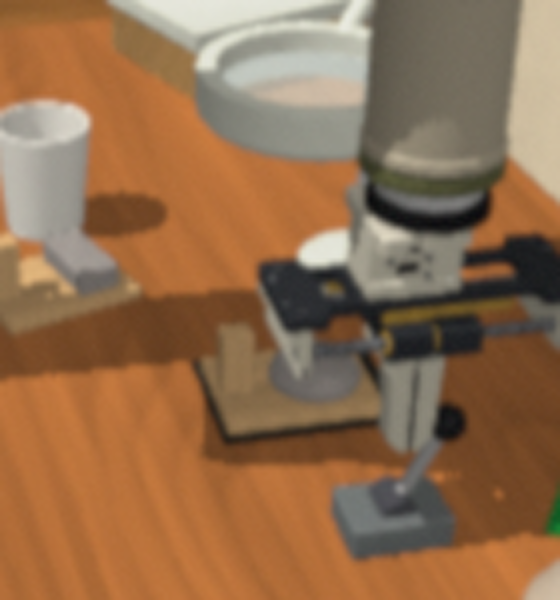

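```bash
python3 -m inch '[{"x":1,"y":0,"z":0,"twist":0},{"x":1,"y":0,"z":0,"twist":0},{"x":0,"y":0,"z":0,"twist":0}]'; python3 look.py 20 side scene; python3 ball.py 20
```

```text
t: 20.05
tool_pos: [0.6241, -0.1477, 0.2575]
orientation: [-1.57, 0.048, -0.047]
force: [-1.7, 0.8, 0.3]
opening: 0.0004
t 20.1 pos [ 0.6241 -0.1477  0.2575] theta -3.48 y [-4.e-04  0.e+00 -1.e+00] q [-0.31  0.35  1.51 -0.    1.28 -0.25] F [-1.8 -0.1  0.3] open 0.0002
[[  20.5484557  -169.89856039]]
side 59 [  46.2 -177.1   89.4] [  37.  -183.3   75.6] [  56.7 -168.2   98.1]
scene 50 [  46.  -166.4   92.6] [   6.3 -176.6   75.5] [  58.4 -158.5  107. ]
```

The ball is near the end of its travel, about 33 mm past the pivot. Back off and do the last check.

```bash
python3 -m inch '[{"x":-10,"y":0,"z":0,"twist":0},{"x":-25,"y":0,"z":0,"twist":0},{"x":-40,"y":0,"z":0,"twist":0},{"x":-40,"y":-10,"z":0,"twist":0},{"x":-40,"y":-30,"z":0,"twist":0},{"x":-30,"y":-40,"z":0,"twist":0},{"x":-15,"y":-40,"z":20,"twist":0},{"x":-10,"y":-15,"z":35,"twist":0},{"x":-10,"y":0,"z":40,"twist":0},{"x":-10,"y":0,"z":40,"twist":0},{"x":0,"y":0,"z":25,"twist":0},{"x":0,"y":0,"z":0,"twist":0}]'; python3 look.py 21 side scene wrist; python3 ball.py 21;  python3 rim.py pics/wrist_21.npz pics/rim21.png
```

```text
t: 21.35
tool_pos: [0.4042, 0.0283, 0.3933]
orientation: [-1.569, 0.043, -0.047]
force: [-0.2, -0.5, 0.2]
opening: 0.0004
t 21.45 pos [0.4044 0.0262 0.393 ] theta -3.37 y [ 1.4e-03 -4.0e-04 -1.0e+00] q [-0.06 -0.42  2.01 -0.    1.55 -0.  ] F [ 0.1  0.9 -0.7] open 0.0001
[[-209.6034723    -7.49634102]]
side 59 [  44.3 -176.5   90.3] [  35.9 -183.4   79.6] [  54.6 -163.9   98.6]
scene 40 [  49.4 -165.1   91.7] [  38.6 -174.1   79.5] [  58.9 -158.4  101.7]
y -35 mat x [62.4, -69.1] slab x [62.7, -71.2, -72.3]
y -30 mat x [62.6, -65.3] slab x [62.7, 55.4, -68.6, -72.8]
y 25 mat x [62.1, -69.2] slab x [62.7, 55.6, -68.6, -72.7]
y 35 mat x [69.5, 62.2, -64.9, -69.3] slab x [62.7, 55.8, -68.6, -72.9]
x -50 mat y [53.8, 45.4, -49.3, -50.1] slab y [54.2, 46.2]
x -25 mat y [53.8, 45.5, -49.4] slab y [54.2, -46.4, -47.2]
x -10 mat y [53.8, 45.6] slab y [54.2, 46.0]
x 45 mat y [53.8, 45.5, -49.4, -50.1] slab y [54.2, 46.3, -46.4, -47.2]
grip [-49.86857244   0.8362395 ] ((-48.759483337402344, 0.4089365005493164), (17.258237838745117, 24.356019973754883), 89.64835357666016)
```

View pics/side_21.png

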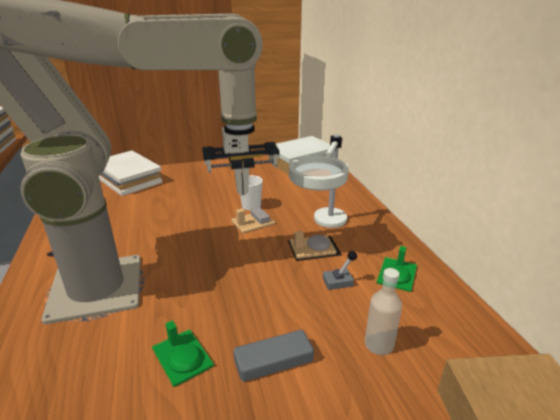

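View pics/wrist_21.png

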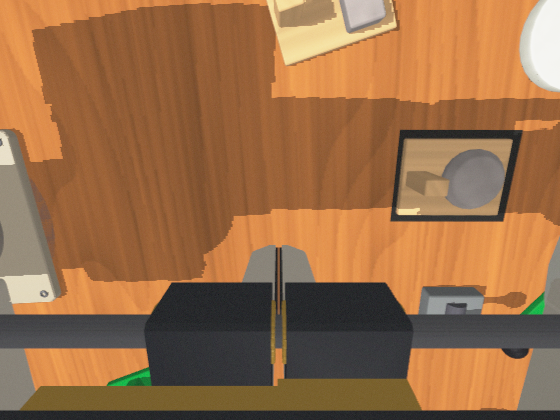

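View pics/crop21.png

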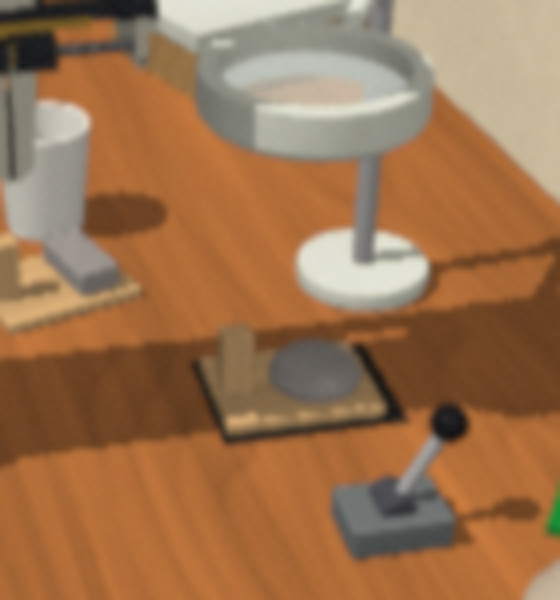

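The board lies inside the black rim (390–520, 130–220 in the wrist view), the lever leans to its far side, and the bystanders are at their starting pixels. Handing in.

```bash
python3 -m inch '[{"x":0,"y":0,"z":0,"twist":0},{"x":0,"y":0,"z":0,"twist":0}]'; python3 -c "
from plant import robot
print(robot.close_job())"
```

```text
t: 21.7
tool_pos: [0.4045, 0.0251, 0.3925]
orientation: [-1.57, 0.049, -0.049]
force: [0.1, 0.5, -0.5]
opening: 0.0004
the job is handed in; nothing more can be done
None
```

The disc board is on the mat and let go, and the lamp switch is thrown over. I handed the job in at 21.7 s of the 64 s allowed; no verdict was reported.

**How the board was moved:** The moves can't tilt the tool, so I couldn't lean it back as suggested. I dragged the board by its grip block, turning it square to the mat, until it was just outside the hood. I then pushed it in from behind with the outside of the open forward finger, keeping the gripper upright.

**Last checks:**

| Item | Measured | Limit |
|---|---|---|
| Board along mat x | about -5 mm | ±11 mm |
| Board along mat y | within 1 mm of centre | ±11 mm |
| Board turn from the mat | within about 0.5° | 8° (0.14 rad) |
| Switch | about 0.96 rad, from the ball's position | over 0.85 rad |

- **Others:** in the pictures the other board, bottle, case and cup looked to be where they began; I did not measure them. At the end the arm was clear of everything.
- **Where the measurements disagreed:** a close view right after the push put the board's x anywhere from -4 to -8 mm. The two later views from above agreed on about -5 mm. The two fixed cameras differed by about 5 mm on the switch ball, but both put it past the 0.85 rad point.

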